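Cure the model columns

TASK

The resin model columns have rolled under the fixed roof at the back of their case. Keep the loose lid pinched to the case while you lift and tip the case so that all the columns roll to the front, and set it down level again still closed; then lift the lid off and lay every column across the wire rack on the feed table. Put the lid back on the case, use the wooden push stick to push the loaded rack under the guard of the curing tunnel until it is fully home, keeping your fingers off the rack on the way in, and lay the stick back on the open bench, leaving the other things on the bench where they are.

Things in the scene. Friction and masses are not known exactly. Their poses are not given: they have to be found in the camera images.
- case: Grey case 220 x 128 mm, 0.5 kg. Origin: on its underside, below the roof's front edge; -x its front (to the robot), z up. Fixed amber roof over the rear half (x 0 to 100 mm, top z 43.5); the front (x -120 to 0) is open without the lid. Level rubber-matted floor at z 4.5, one room from end to end: columns lie still when it is level and roll freely to the front when it is tipped front end down by 20 to 30 deg.
- case_tab (a point): Where the two finger tabs meet, x -1, y 0, z 62 mm in the case's frame. The case's tab (x 0 to 6, 36 mm wide in y, top z 80) stands back to back with the lid's tab (x -8 to -2), gap 2 mm. Pinching both through their thickness (14 mm, along x) holds the lid to the case and can carry both. Roof and lid plate below are at z 43.5.
- case_stop (a point): Middle of the inner face of the case's front stop bar, x -110, y 0, z 12 mm in the case's frame (bar 48 mm wide, top z 17; front wall beside it 8 mm high). The first gathered column lies against it, centre at x -100, the others touching behind it every 20 mm. Kerbs 5 mm above the floor at y +-29.5 to 32; free finger room beyond, out to side walls with inner faces at y +-60, tops z 40.
- lid: Loose amber lid of the case's front half, 124 (x) x 140 (y) mm, 0.1 kg; skirts 33.5 mm high, 3.5 thick, at the front and both sides, none at the rear. Origin: centre of outline, at the skirts' lower edge, z up. On the case: axes parallel, origin at x -64, y 0, z 10 mm in the case's frame, 2 mm play all round; only friction stops it sliding off forwards. On the bench it stands level on its skirts.
- lid_tab (a point): Middle of the lid's finger tab, x 59, y 0, z 54 mm in the lid's frame: upright, 6 mm thick in x, 56 mm wide in y (wider than the case's tab), from the plate (z 33.5) to z 70. Pinched by its two ends (56 mm, along y) the lid comes off alone, straight up. There is room to set it down between case and feed table (the bench's front edge is at world x 0.38).
- column_1: Model column, off-white (2 to 4 of the four alike are there; None if absent), 30 g, 66 mm long: body 56 mm long, 20 mm in diameter, and a 9 mm spigot 5 mm long at each end; grip it by the two spigot ends. Origin: its centre; its axis is its own y; x and z turn as it rolls.
- column_2: Model column, off-white (2 to 4 of the four alike are there; None if absent), 30 g, 66 mm long: body 56 mm long, 20 mm in diameter, and a 9 mm spigot 5 mm long at each end; grip it by the two spigot ends. Origin: its centre; its axis is its own y; x and z turn as it rolls.
- column_3: Model column, off-white (2 to 4 of the four alike are there; None if absent), 30 g, 66 mm long: body 56 mm long, 20 mm in diameter, and a 9 mm spigot 5 mm long at each end; grip it by the two spigot ends. Origin: its centre; its axis is its own y; x and z turn as it rolls.
- column_4: Model column, off-white (2 to 4 of the four alike are there; None if absent), 30 g, 66 mm long: body 56 mm long, 20 mm in diameter, and a 9 mm spigot 5 mm long at each end; grip it by the two spigot ends. Origin: its centre; its axis is its own y; x and z turn as it rolls.
- tunnel: Curing tunnel, screwed down: aluminium feed table 340 x 112 mm, top z 6 mm, with two guides 8 mm high, 64 mm apart, and a grey lamp hood at the far end (x 11 to 160, 120 mm high). Origin on the bench; table x -180 to 160; +x is the feed direction. Amber guard at x 11 to 15, opening 40 mm high. End stop at x 155: the rack is home with its origin at x 95. Binder stacks up to 220 mm high behind it (world x over 0.57).
- rack: Steel wire rack 120 (x) x 56 (y) x 18 mm, 0.2 kg, between the guides in front of the hood. Origin: centre of underside; +x the feed direction. Five cross bars 8 mm thick every 24 mm (x -48 to 48, axes at z 13) make four pockets at x -36, -12, 12, 36, y 0; a column laid across (axis along y) rests there with its centre at z 20 and its ends overhanging.
- rack_tail (a point): Centre of the outer face of the rack's rear end plate (x -60, z 9 mm in the rack's frame; plate 18 mm high), where the push stick pushes.
- push_stick: Light wooden push stick on the bench: bar 180 x 24 x 14 mm along its x, tip at +x, 90 g. Origin: centre of underside. Upright grip 50 mm long (x -70 to -20), 14 mm thick in y, up to z 60 mm; grip it there from above.
- stick_tip (a point): Middle of the push stick's tip face (x 90, z 7 mm in the stick's frame).
- jar_bronze: Bystander: screw-lid jar with dark lid, 48 mm across, 66 mm high. Origin: centre of its underside.
- paint_grey: Bystander: grey squeeze bottle with pointed nozzle, 37 mm across, 98 mm high. Origin: centre of its underside.
- sanding_block: Bystander: wooden sanding block 43 x 71 x 24 mm. Origin: centre of its underside.

How it is judged:
By the outcome, as a careful person would: the job done as asked, in the order asked, and still so for the second after the job is handed in, with the robot touching nothing.
Of column_1, column_2, column_3, column_4 only 2 to 4 are there at a start; the rules pass over those that are not, and their reading is None.
At some moment in a run one of push_stick, case may be knocked a few centimetres aside while the robot is not near it.
It also fails if it takes over 210 s, if anything falls off the work surface, if the arm or the gripper's body presses on something with over 40 N, if the wrist force passes 120 N, or if a joint passes its speed limit or range.

ROBOT

A 6-joint arm with a two-finger parallel gripper is mounted at the origin on a cart in front of the work surface, level with it; the furniture and walls round the work are solid. World frame = base frame: x ahead of the robot, y to its left, z up, the work surface at z = 0. Lengths are in mm, angles in rad, forces in N, time in s.
With the tool pointing down it reaches from about 400 to 825 mm from the base axis. Payload 7 kg.
Tool frame: the origin (TCP) lies at the very end of the fingers, on their centre line; the grasp point (between the pads) lies behind it (robot.pinch_z is the z of the grasp point in the tool frame, in mm); z points along the fingers, y is the line along which they close (so a half turn about z gives the same grasp; the last joint's range is limited). The gripper opens to 85 mm and grips with 20 to 120 N. Pads are 22 mm wide; open, the fingers measure 114 mm over their backs; the gripper's body (76 mm by 85 mm) begins 54 mm behind the grasp point. The pads swing forward as they close: fully open they stand 13 mm farther back than shut.
Start: joints at [-0.855, 0.359, 0.012, 0, -1.224, -0.288], TCP at [280.009, -614.158, 231.302] pointing down, gripper open.
Joint ranges: [-3.07, 3.07], [-1.43, 2.12], [-1.02, 1.25], [-3.03, 1.67], [-3.05, -0], [-3.03, 3.03]. Speed limits (rad/s): [2.39, 2.39, 3.01, 3.14, 3.14, 3.14].

INTERFACE

Orientations are given as a unit quaternion [w, x, y, z].
In Python, from bench import get_obs, optics, job, robot gives the robot as it stands.
- The arm moves only by the shell command python3 -m handwheel 'ROWS'. ROWS is a JSON object of lists of equal length, an entry for each row: "turn": the turn, a rotation vector about the tool's x, y, z in rad, a list of three; "travel": the shift along the tool's x, y, z in m, a list of three; "claw": the closure, from 0 (fully open) to 1 (shut). In form: {"turn": [[rx, ry, rz], ...], "travel": [[dx, dy, dz], ...], "claw": [claw, ...]}. A call has exactly 5 rows; each row is the pose to reach, as a shift and turn from the pose commanded when the call began, along the tool's axes at that moment; what a row does not reach only later rows make up. A row lasts 1/12 s, in which the tool goes at most 41.7 mm and 7.16 degrees, less where a joint would pass 70% of its speed; a pose out of reach is approached as far as the arm can. A call with a gripper value outside its range is refused whole. The fingers move at their own pace and stop on an object; the grip force is fixed at half the most. Time passes only in rows, so rows that repeat a pose let the fingers close, or fill a call up. It gives the time, the measured TCP pose, the force, the opening and the grip force at its end, in the units of the state.
- get_obs(): the state, without advancing time (a new reading comes with each control period).
- optics.capture(name): name is "side" or "top"; returns a dict with "color" (480x640x3 uint8, blue, green, red), "depth" (480x640 float32, mm along the optical axis (not along the pixel's ray), 0 where there is no reading), "camera_matrix" (3x3 intrinsics, pixels), "eye" and "rotation" of the camera in the world. Camera axes: x right, y down, z forward; pixel columns grow to the right and rows downward; lengths in mm; the calibration is good to about 2 mm. A picture is of the moment at which its call begins.
- job.finish_job(): hands the job in; it is judged then, once.
The state is a dict: "t": time; "joint_positions": joint angles; "joint_vel": joint speeds; "joint_efforts": joint torques, N m; "eef_pos": TCP position; "orientation": TCP orientation; "ft_force": force on the tool from outside, world axes, zero at the start; "ft_torque": the same for the moment, N m; "finger_gap": opening from 0.0 (shut) to 1.0 (fully open); "finger_force": force on a finger pad.
Only numpy, scipy, OpenCV 4.12 (cv2) and the standard library are available. Lean on these libraries where they do the work, as an engineer would, in place of code of your own. Each camera call takes 0.05 s, during which the arm holds its last target. There are 200 camera calls.

## Working session

There is one attempt and no reset: what is moved stays moved. The work goes in short steps, Python scripts to look and compute and a shell command to move; the robot and the scene stay as the last step left them, time stands still between calls to the robot, and variables do not carry over. Pictures are saved under pics/ and viewed, at most 14 in all, crops included, and the job is handed in when it is done.

```bash
ls; mkdir -p pics; python3 - <<'E'
from bench import get_obs, optics, job, robot
import cv2,numpy as np,pickle
o=get_obs(); print(o); print([a for a in dir(robot) if a[0]!='_'], robot.pinch_z)
for n in("top","side"):
    c=optics.capture(n); cv2.imwrite(f"pics/{n}0.png",c["color"]); pickle.dump(c,open(f"pics/{n}0.pkl","wb")); print(n,c["camera_matrix"],c["eye"],c["rotation"])
E
```

```text
pics
{'t': 0.0, 'joint_positions': array([-8.54875613e-01,  3.59371661e-01,  1.10530997e-02, -3.96217292e-04,
       -1.22411858e+00, -2.88076574e-01]), 'joint_vel': array([ 0.00020932, -0.00014463,  0.00090513, -0.00051269, -0.00025433,
        0.00075318]), 'joint_efforts': array([ 2.81533612e-04, -5.83325279e+01,  2.93424350e+01,  6.93700120e+00,
       -5.95515448e-03,  6.04494417e-06]), 'eef_pos': array([ 279.82835979, -613.71444134,  230.36273433]), 'orientation': array([-2.31476686e-04, -2.12228189e-01,  9.77219775e-01,  8.08816016e-04]), 'ft_force': array([ 0.08612303, -0.74192954, -0.11942405]), 'ft_torque': array([ 0.07210404,  0.03403936, -0.01486665]), 'finger_force': 0.0, 'finger_gap': 1.0008696613329597}
['MotionError', 'pinch_z'] -18.700000000000003
top [[452.79937047   0.         322.52143362]
 [  0.         452.79937047 235.1494607 ]
 [  0.           0.           1.        ]] [ 395.14785387  -32.6704506  1368.19671283] [-0.0406697   0.70783752 -0.70395093  0.04201317]
side [[598.62986467   0.         325.5032763 ]
 [  0.         598.62986467 243.43348731]
 [  0.           0.           1.        ]] [628.15888803 914.52786172 955.40802853] [-0.00563635  0.032094    0.91485349 -0.402469  ]
```

View pics/top0.png

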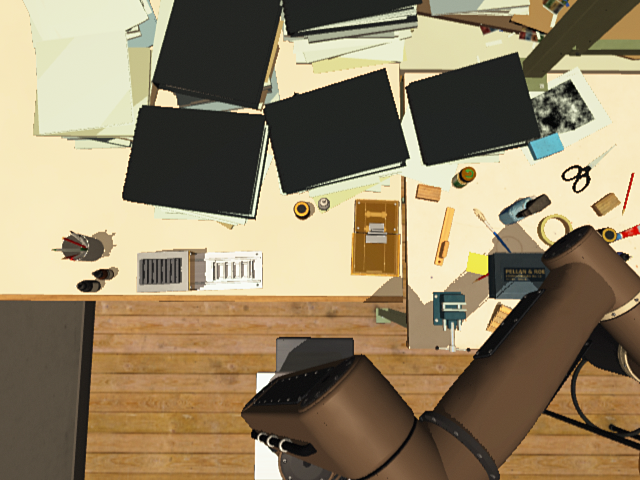

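View pics/side0.png

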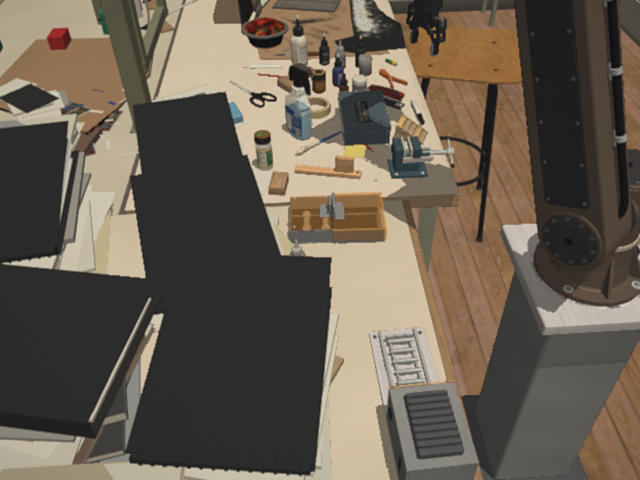

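The top view shows the case with its lid at px (376,238), its front facing down (−x). The tunnel hood is at (163,270), the rack at (233,270), the push stick at (444,236), the jar at (302,209), the bottle at (323,204) and the sanding block at (428,192). Next I'll enlarge these.

```bash
cat > h.py <<'E'
from bench import get_obs, optics, job, robot
import cv2,numpy as np,pickle
from scipy.spatial.transform import Rotation as R
def q(v): return R.from_quat([v[1],v[2],v[3],v[0]])
def load(n): return pickle.load(open(f"pics/{n}.pkl","rb"))
def ray(c,u,v,z):
    "world point on plane z for pixel"
    K=c["camera_matrix"]; d=q(c["rotation"]).apply([(u-K[0,2])/K[0,0],(v-K[1,2])/K[1,1],1])
    e=np.array(c["eye"]); return e+d*(z-e[2])/d[2]
def pix(c,p):
    K=c["camera_matrix"]; x=q(c["rotation"]).inv().apply(np.array(p)-c["eye"]); return K[0,0]*x[0]/x[2]+K[0,2],K[1,1]*x[1]/x[2]+K[1,2]
def crop(c,u0,v0,u1,v1,s,f):
    a=cv2.resize(c["color"][v0:v1,u0:u1],None,fx=s,fy=s,interpolation=cv2.INTER_CUBIC)
    for u in range((u0+9)//10*10,u1,10): cv2.putText(a,str(u),(int((u-u0)*s),9),0,.35,(0,0,255)); cv2.line(a,(int((u-u0+.5)*s),10),(int((u-u0+.5)*s),16),(0,0,255))
    for v in range((v0+9)//10*10,v1,10): cv2.putText(a,str(v),(0,int((v-v0)*s)+4),0,.35,(0,0,255)); cv2.line(a,(22,int((v-v0+.5)*s)),(30,int((v-v0+.5)*s)),(0,0,255))
    cv2.imwrite(f,a)
def to_tool(target,down_yaw=None):
    "travel (m) in tool axes from current measured TCP to target (mm)"
    o=get_obs(); return q(o["orientation"]).inv().apply(np.array(target)-o["eef_pos"])/1000
E
python3 - <<'E'
from h import *
c=load("top0")
crop(c,345,185,475,285,6,"pics/c1.png"); crop(c,130,235,270,305,5.7,"pics/c2.png")
for p in [(0,0),(639,479),(376,238)]: print(ray(c,*p,0), c["depth"][p[1],p[0]])
E
```

```text
[1315.95497809 1012.53364636    0.        ] 1472.9772
[-142.48711127 -945.49472224    0.        ] 2119.09
[ 548.15396731 -197.51358451    0.        ] 1335.5392
```

View pics/c1.png

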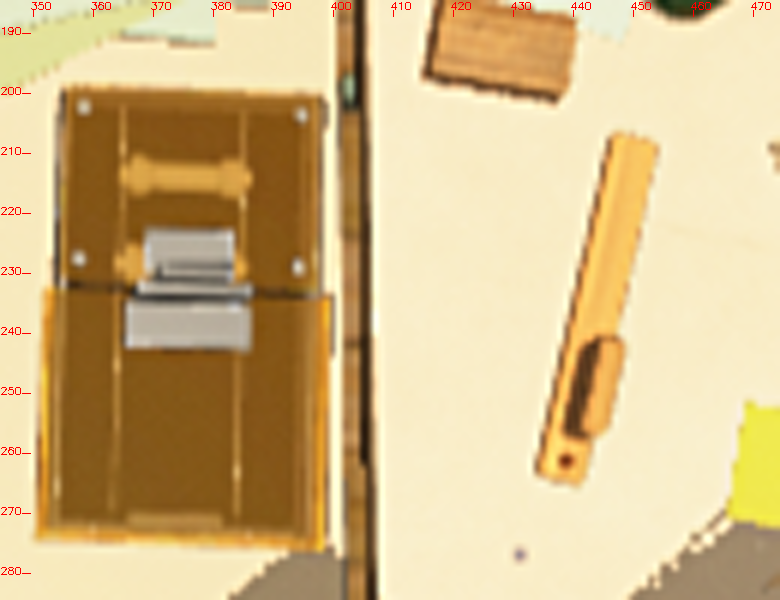

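View pics/c2.png

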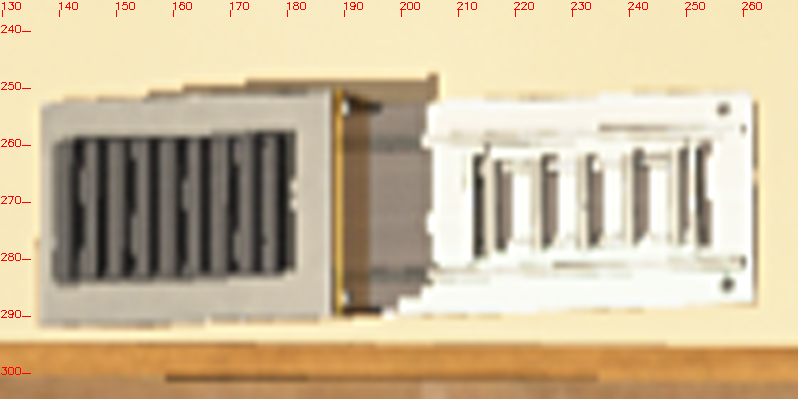

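The crops show two columns under the roof, at px v≈214 and v≈228, and the lid closed with its skirt. The stick runs from its tail at about (438,265) to its tip at about (450,208). Now I'll fit the poses, using depth for the rack.

```bash
cat >> h.py <<'E'
from scipy.optimize import least_squares
def fit(c,pts,px,guess):
    "planar pose x,y,yaw from model points and pixels"
    pts=np.array(pts,float); px=np.array(px,float)
    def w(s): return R.from_euler('z',s[2]).apply(pts)+[s[0],s[1],0]
    f=lambda s: np.ravel([np.array(pix(c,p))-q_ for p,q_ in zip(w(s),px)])
    r=least_squares(f,guess,x_scale=[10,10,.1]); return r.x,np.abs(r.fun).max()
E
python3 - <<'E'
from h import *
c=load("top0")
A=lambda X,Y:(345+X/6-.5,185+Y/6-.5)
B=lambda X,Y:(130+X/5.7-.5,235+Y/5.7-.5)
print("case",fit(c,[(100,64,43.5),(100,-64,43.5)],[A(62,90),A(325,97)],[560,-190,0]))
print("case+lid",fit(c,[(100,64,43.5),(100,-64,43.5),(-2,70,43.5),(-2,-70,43.5),(-126,70,43.5),(-126,-70,43.5)],[A(62,90),A(325,97),A(45,290),A(331,296),A(37,538),A(323,548)],[560,-190,0]))
print("lid",fit(c,[(62,70,43.5),(62,-70,43.5),(-62,70,43.5),(-62,-70,43.5)],[A(45,290),A(331,296),A(37,538),A(323,548)],[560,-190,0]))
print("stick",fit(c,[(90,0,14),(-90,0,14)],[A(634,140),A(560,479)],[550,-400,-.2]))
print("tunnel",fit(c,[(11,0,120),(160,0,120),(-180,0,6)],[B(333.5,205),B(41,214.5),B(755,199)],[450,300,1.5]))
print("tab A", ray(c,*A(190,270),80), ray(c,*A(195,290),80))
D=c["depth"];K=c["camera_matrix"];Rm=q(c["rotation"])
def P(u,v):
    z=D[v,u]; return Rm.apply([(u-K[0,2])/K[0,0]*z,(v-K[1,2])/K[1,1]*z,z])+c["eye"]
for v in (262,270,275):
    print(v,[(u,int(P(u,v)[1]),round(P(u,v)[2],1)) for u in range(196,266)])
for v in range(214,248): print(v,[np.round(P(u,v),0)[[0,2]].tolist() for u in (367,372,376,380,385)])
for n,u,v,z in (("jar",302,209,66),("bottle",323,204,98),("block",428,192,24)): print(n,ray(c,u,v,z))
s=optics.capture("side"); 
a=np.hstack([cv2.resize(s["color"][180:250,260:400],None,fx=2.8,fy=2.8),cv2.resize(s["color"][320:390,360:500],None,fx=2.8,fy=2.8)])
cv2.imwrite("pics/s1.png",cv2.resize(s["color"][180:250,280:390],None,fx=7,fy=7,interpolation=cv2.INTER_CUBIC)); 
E
```

```text
case (array([ 5.56765518e+02, -1.93306546e+02, -2.14843983e-02]), np.float64(0.3991756960080579))
case+lid (array([ 5.58900162e+02, -1.91737462e+02, -3.27265779e-02]), np.float64(0.9273431710053046))
lid (array([ 4.95927872e+02, -1.89427380e+02, -3.03105090e-02]), np.float64(0.6078670405570676))
stick (array([ 5.54232157e+02, -4.00932980e+02, -2.38487473e-01]), np.float64(0.556285402456723))
tunnel (array([443.06706377, 321.45261261,   1.61224084]), np.float64(2.2288772005107376))
tab A [ 563.75238178 -188.55986779   80.        ] [ 554.12858139 -190.86817842   80.        ]
262 [(196, 346, np.float64(1.9)), (197, 342, np.float64(4.5)), (198, 340, np.float64(0.9)), (199, 337, np.float64(2.5)), (200, 333, np.float64(5.3)), (201, 330, np.float64(3.0)), (202, 326, np.float64(7.0)), (203, 324, np.float64(3.9)), (204, 322, np.float64(1.6)), (205, 318, np.float64(5.7)), (206, 314, np.float64(7.9)), (207, 312, np.float64(4.0)), (208, 307, np.float64(10.8)), (209, 306, np.float64(2.3)), (210, 302, np.float64(7.1)), (211, 299, np.float64(6.2)), (212, 292, np.float64(25.3)), (213, 290, np.float6
[... 7820 characters left out ...]
1 [[534.0, 41.0], [534.0, 48.0], [534.0, 44.0], [534.0, 44.0], [534.0, 48.0]]
242 [[530.0, 52.0], [531.0, 46.0], [531.0, 44.0], [531.0, 47.0], [531.0, 44.0]]
243 [[528.0, 43.0], [528.0, 44.0], [529.0, 40.0], [529.0, 44.0], [528.0, 48.0]]
244 [[525.0, 44.0], [526.0, 40.0], [526.0, 39.0], [525.0, 47.0], [526.0, 43.0]]
245 [[523.0, 43.0], [522.0, 47.0], [523.0, 42.0], [522.0, 45.0], [523.0, 44.0]]
246 [[520.0, 41.0], [520.0, 38.0], [520.0, 44.0], [520.0, 41.0], [520.0, 41.0]]
247 [[517.0, 43.0], [517.0, 42.0], [517.0, 45.0], [517.0, 44.0], [517.0, 41.0]]
jar [624.62425417  25.49937706  66.        ]
bottle [633.76306241 -35.5678188   98.        ]
block [ 686.34553787 -353.11440852   24.        ]
```

View pics/s1.png

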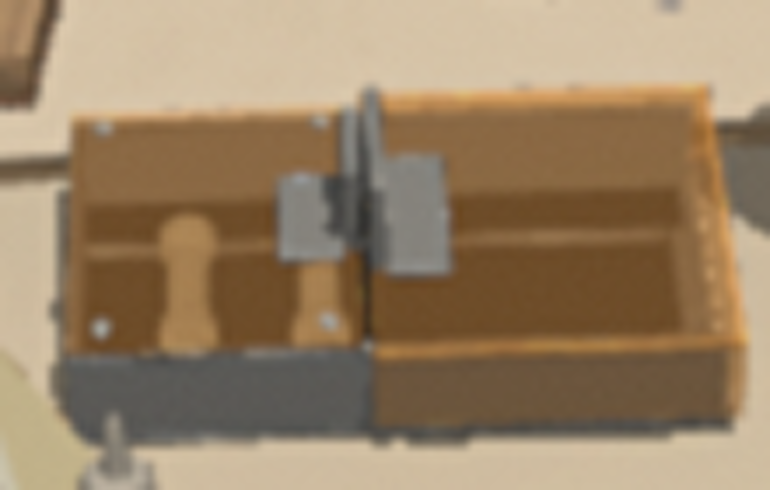

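Two columns are visible through the amber roof, and the lid is seated. The tabs are centred near world (558,−192), with the case yaw about −0.03. Now I'll plan the approach.

```bash
cat >> h.py <<'E'
def plan(pos,ang,tilt=0):
    "tool y at world angle ang (rad, either sense), pointing down; prints turn, travel from measured pose"
    o=get_obs(); Q=q(o["orientation"]); best=None
    for a in (ang,ang+np.pi):
        y=np.array([np.cos(a),np.sin(a),0]); z=np.array([0,0,-1.]); T=R.from_matrix(np.c_[np.cross(y,z),y,z])
        t=(Q.inv()*T).as_rotvec()
        if best is None or np.linalg.norm(t)<np.linalg.norm(best): best=t
    d=Q.inv().apply(np.array(pos,float)-o["eef_pos"])/1000
    print("turn",np.round(best,4),"travel",np.round(d,4),"J",np.round(o["joint_positions"],2),"F",np.round(o["ft_force"],1),"gap",round(o["finger_gap"],3),"ff",round(o["finger_force"],1),"t",round(o["t"],1),"pos",np.round(o["eef_pos"],1))
E
python3 -c "
from h import *
plan([558,-192,150],-.03)"
```

```text
turn [ 1.2000e-03  6.0000e-04 -1.1131e+00] travel [-0.4281  0.2684  0.0808] J [-0.85  0.36  0.01 -0.   -1.22 -0.29] F [ 0.5 -0.1  0.5] gap 1.003 ff 0.0 t 0.1 pos [ 279.9 -613.9  230.6]
```

```bash

python3 -m handwheel '{"turn":[[0,0,0],[0,0,0],[0,0,0],[0,0,0],[0,0,0]],"travel":[[-0.03,0.019,0],[-0.064,0.04,0],[-0.098,0.061,0],[-0.132,0.083,0],[-0.165,0.104,0]],"claw":[0,0,0,0,0]}'
python3 -m handwheel '{"turn":[[0,0,0],[0,0,0],[0,0,0],[0,0,0],[0,0,0]],"travel":[[-0.034,0.021,0],[-0.068,0.042,0],[-0.102,0.063,0],[-0.136,0.084,0],[-0.165,0.104,0]],"claw":[0,0,0,0,0]}'
python3 -m handwheel '{"turn":[[0,0,-0.11],[0,0,-0.22],[0,0,-0.33],[0,0,-0.44],[0,0,-0.55]],"travel":[[-0.03,0.02,0.01],[-0.055,0.035,0.02],[-0.075,0.045,0.03],[-0.09,0.055,0.04],[-0.098,0.06,0.05]],"claw":[0,0,0,0,0]}'
python3 -m handwheel '{"turn":[[0,0,-0.11],[0,0,-0.22],[0,0,-0.33],[0,0,-0.44],[0,0,-0.56]],"travel":[[0,0,0],[0,0,0],[0,0,0],[0,0,0],[0,0,0]],"claw":[0,0,0,0,0]}'
python3 -c "
from h import *
plan([558,-192,50],-.03)"
```

```text
t: 0.57
eef_pos: [387.5, -449.3, 231.0]
orientation: [-0.0, -0.212, 0.977, 0.0]
ft_force: [1.3, 0.0, -0.1]
finger_gap: 0.996
finger_force: 0.0
t: 0.98
eef_pos: [495.0, -285.9, 231.3]
orientation: [0.0, -0.213, 0.977, 0.0]
ft_force: [0.9, -0.3, -0.1]
finger_gap: 0.997
finger_force: 0.0
t: 1.4
eef_pos: [559.3, -190.8, 180.6]
orientation: [-0.0, -0.473, 0.881, 0.0]
ft_force: [0.7, -0.7, 0.3]
finger_gap: 1.002
finger_force: 0.0
t: 1.82
eef_pos: [558.1, -192.6, 181.0]
orientation: [-0.0, -0.697, 0.717, 0.0]
ft_force: [-0.7, -0.4, -0.2]
finger_gap: 1.0
finger_force: 0.0
turn [0.0006 0.0001 0.0025] travel [-0.0006  0.      0.131 ] J [-0.    0.26 -0.25 -0.   -1.06 -0.03] F [-0.7 -0.4 -0.2] gap 1.0 ff 0.0 t 1.8 pos [ 558.1 -192.6  181. ]
```

```bash

python3 -m handwheel '{"turn":[[0,0,0],[0,0,0],[0,0,0],[0,0,0],[0,0,0]],"travel":[[0,0,0.03],[0,0,0.06],[0,0,0.09],[0,0,0.115],[0,0,0.131]],"claw":[0,0,0,0,0]}'
python3 -m handwheel '{"turn":[[0,0,0],[0,0,0],[0,0,0],[0,0,0],[0,0,0]],"travel":[[0,0,0],[0,0,0],[0,0,0],[0,0,0],[0,0,0]],"claw":[0.3,0.5,0.6,0.7,0.8]}'
python3 -m handwheel '{"turn":[[0,0,0],[0,0,0],[0,0,0],[0,0,0],[0,0,0]],"travel":[[0,0,0],[0,0,0],[0,0,0],[0,0,0],[0,0,0]],"claw":[0.85,0.9,0.95,1,1]}'
python3 -c "
from h import *
plan([558,-192,50],-.03)
s=optics.capture('side');crop(s,260,140,420,260,5,'pics/s2.png')"
```

```text
t: 2.23
eef_pos: [556.5, -192.6, 47.3]
orientation: [-0.001, -0.695, 0.719, 0.001]
ft_force: [-0.1, -0.0, -0.5]
finger_gap: 0.998
finger_force: 0.0
t: 2.65
eef_pos: [559.2, -192.8, 51.8]
orientation: [0.001, -0.695, 0.719, -0.001]
ft_force: [0.0, -0.0, 0.7]
finger_gap: 0.299
finger_force: 0.0
t: 3.07
eef_pos: [559.7, -192.8, 51.9]
orientation: [0.001, -0.696, 0.718, -0.001]
ft_force: [2.4, 1.1, 6.8]
finger_gap: 0.131
finger_force: 60.0
turn [-0.0032 -0.0004 -0.0024] travel [-0.0008  0.0017  0.0019] J [-0.    0.4  -0.39  0.   -0.78 -0.03] F [2.4 1.1 6.8] gap 0.131 ff 60.0 t 3.1 pos [ 559.7 -192.8   51.9]
```

View pics/s2.png

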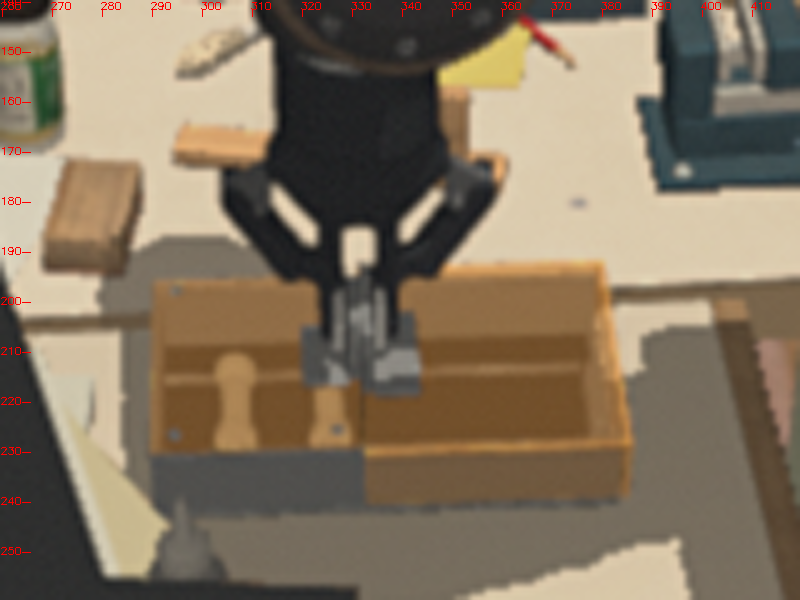

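Gap 0.131 (about 11–12 mm) with 60 N means both tabs are pinched. The picture shows the fingers centred on the tabs and two columns at the back. Now I'll lift and tip.

```bash
Z='[0,0,0]'
python3 -m handwheel '{"turn":[[0,0,0],[0,0,0],[0,0,0],[0,0,0],[0,0,0]],"travel":[[0,0,-0.003],[0,0,-0.01],[0,0,-0.02],[0,0,-0.032],[0,0,-0.045]],"claw":[1,1,1,1,1]}'
python3 -m handwheel '{"turn":[[0,0,0],[0,0,0],[0,0,0],[0,0,0],[0,0,0]],"travel":[[0,0,-0.013],[0,0,-0.028],[0,0,-0.043],[0,0,-0.055],[0,0,-0.06]],"claw":[1,1,1,1,1]}'
python3 -m handwheel '{"turn":[[0.02,0,0],[0.05,0,0],[0.08,0,0],[0.11,0,0],[0.15,0,0]],"travel":[[0,0,0],[0,0,0],[0,0,0],[0,0,0],[0,0,0]],"claw":[1,1,1,1,1]}'
python3 -m handwheel '{"turn":[[0.03,0,0],[0.06,0,0],[0.09,0,0],[0.12,0,0],[0.15,0,0]],"travel":[[0,0,0],[0,0,0],[0,0,0],[0,0,0],[0,0,0]],"claw":[1,1,1,1,1]}'
python3 -m handwheel '{"turn":[[0.03,0,0],[0.06,0,0],[0.09,0,0],[0.12,0,0],[0.14,0,0]],"travel":[[0,0,0],[0,0,0],[0,0,0],[0,0,0],[0,0,0]],"claw":[1,1,1,1,1]}'
for i in 1 2 3; do python3 -m handwheel '{"turn":[[0,0,0],[0,0,0],[0,0,0],[0,0,0],[0,0,0]],"travel":[[0,0,0],[0,0,0],[0,0,0],[0,0,0],[0,0,0]],"claw":[1,1,1,1,1]}' | tail -6; done
python3 -c "
from h import *
plan([559.7,-192.8,52],-.03)
s=optics.capture('side');crop(s,260,100,420,220,5,'pics/s3.png')"
```

```text
t: 3.53
eef_pos: [557.3, -192.6, 95.5]
orientation: [-0.001, -0.695, 0.719, 0.001]
ft_force: [-0.1, 0.3, -7.2]
finger_gap: 0.127
finger_force: 58.6
t: 3.95
eef_pos: [558.6, -192.8, 157.5]
orientation: [0.001, -0.695, 0.719, -0.001]
ft_force: [-0.2, -0.5, -6.6]
finger_gap: 0.129
finger_force: 58.7
t: 4.37
eef_pos: [557.6, -192.6, 154.8]
orientation: [0.052, -0.693, 0.717, -0.054]
ft_force: [0.5, -0.4, -6.6]
finger_gap: 0.127
finger_force: 58.7
t: 4.78
eef_pos: [556.8, -192.7, 154.6]
orientation: [0.104, -0.687, 0.711, -0.107]
ft_force: [-0.2, -0.3, -7.3]
finger_gap: 0.128
finger_force: 58.9
t: 5.2
eef_pos: [556.2, -192.7, 154.2]
orientation: [0.151, -0.679, 0.702, -0.156]
ft_force: [-0.5, 0.1, -7.2]
finger_gap: 0.129
finger_force: 59.3
t: 5.62
eef_pos: [558.5, -192.7, 155.3]
orientation: [0.152, -0.679, 0.701, -0.157]
ft_force: [-1.1, -0.2, -6.8]
finger_gap: 0.131
finger_force: 59.4
t: 6.03
eef_pos: [558.2, -192.8, 155.3]
orientation: [0.152, -0.679, 0.701, -0.157]
ft_force: [0.0, -0.5, -6.4]
finger_gap: 0.129
finger_force: 59.4
t: 6.45
eef_pos: [558.3, -192.7, 155.3]
orientation: [0.152, -0.679, 0.701, -0.157]
ft_force: [0.3, 0.8, -7.3]
finger_gap: 0.127
finger_force: 59.4
turn [-0.44   -0.0006 -0.003 ] travel [0.     0.0427 0.0941] J [ 0.01  0.08 -0.66  0.05 -0.39 -0.08] F [ 0.3  0.8 -7.3] gap 0.127 ff 59.4 t 6.5 pos [ 558.3 -192.7  155.3]
```

View pics/s3.png

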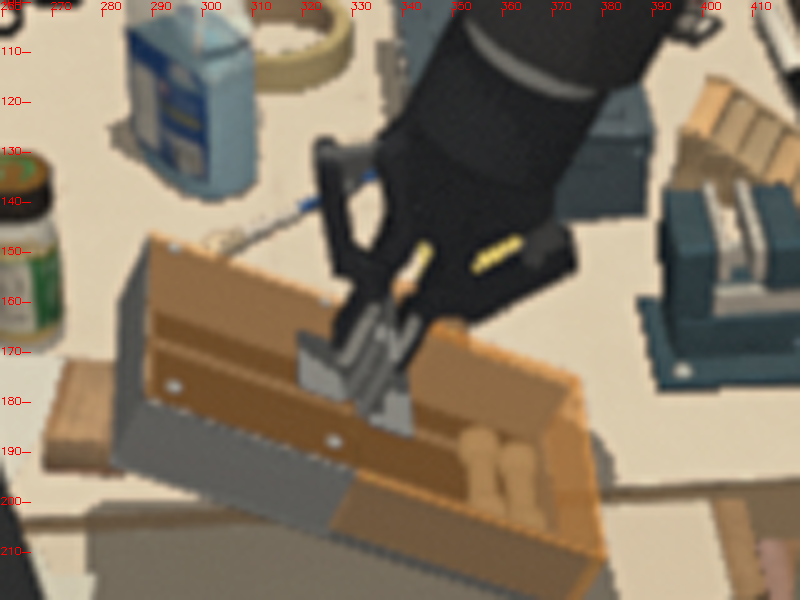

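The two columns (px ~355,192 and 363,192) have rolled to the front. Now I'll level the case and set it down.

```bash
python3 -m handwheel '{"turn":[[-0.02,0,0],[-0.05,0,0],[-0.08,0,0],[-0.11,0,0],[-0.15,0,0]],"travel":[[0,0,0],[0,0,0],[0,0,0],[0,0,0],[0,0,0]],"claw":[1,1,1,1,1]}'|head -3
python3 -m handwheel '{"turn":[[-0.03,0,0],[-0.06,0,0],[-0.09,0,0],[-0.12,0,0],[-0.15,0,0]],"travel":[[0,0,0],[0,0,0],[0,0,0],[0,0,0],[0,0,0]],"claw":[1,1,1,1,1]}'|head -3
python3 -m handwheel '{"turn":[[-0.04,0,0],[-0.08,0,0],[-0.11,0,0],[-0.13,0,0],[-0.14,0,0]],"travel":[[0,0,0],[0,0,0],[0,0,0],[0,0,0],[0,0,0]],"claw":[1,1,1,1,1]}'|head -3
python3 -m handwheel '{"turn":[[0,0,0],[0,0,0],[0,0,0],[0,0,0],[0,0,0]],"travel":[[0,0,0.008],[0,0,0.02],[0,0,0.035],[0,0,0.05],[0,0,0.06]],"claw":[1,1,1,1,1]}'
python3 -m handwheel '{"turn":[[0,0,0],[0,0,0],[0,0,0],[0,0,0],[0,0,0]],"travel":[[0,0,0.012],[0,0,0.022],[0,0,0.03],[0,0,0.036],[0,0,0.040]],"claw":[1,1,1,1,1]}'
python3 -m handwheel '{"turn":[[0,0,0],[0,0,0],[0,0,0],[0,0,0],[0,0,0]],"travel":[[0,0,0.001],[0,0,0.002],[0,0,0.003],[0,0,0.003],[0,0,0.003]],"claw":[1,1,1,1,1]}'
python3 -c "
from h import *
plan([559.7,-192.8,52],-.03)"
```

```text
t: 6.92
eef_pos: [558.1, -192.7, 155.4]
orientation: [0.1, -0.688, 0.711, -0.103]
t: 7.33
eef_pos: [558.8, -192.7, 155.5]
orientation: [0.049, -0.694, 0.717, -0.05]
t: 7.75
eef_pos: [559.5, -192.7, 155.1]
orientation: [0.0, -0.695, 0.719, -0.0]
t: 8.17
eef_pos: [557.5, -192.6, 93.5]
orientation: [0.0, -0.695, 0.719, 0.0]
ft_force: [0.1, 0.5, -6.6]
finger_gap: 0.127
finger_force: 59.1
t: 8.58
eef_pos: [558.1, -192.8, 54.6]
orientation: [-0.0, -0.695, 0.719, 0.0]
ft_force: [0.5, -0.1, -8.0]
finger_gap: 0.129
finger_force: 59.2
t: 9.0
eef_pos: [558.5, -192.8, 52.7]
orientation: [0.0, -0.695, 0.719, -0.0]
ft_force: [0.6, 0.4, -5.9]
finger_gap: 0.132
finger_force: 59.2
turn [-0.0007 -0.     -0.003 ] travel [-0.     -0.0012  0.0007] J [-0.    0.39 -0.39  0.   -0.78 -0.03] F [ 0.6  0.4 -5.9] gap 0.132 ff 59.2 t 9.0 pos [ 558.5 -192.8   52.7]
```

```bash
python3 -m handwheel '{"turn":[[0,0,0],[0,0,0],[0,0,0],[0,0,0],[0,0,0]],"travel":[[0,0,0.0005],[0,0,0.001],[0,0,0.0015],[0,0,0.0018],[0,0,0.0018]],"claw":[1,1,1,1,1]}'
python3 -m handwheel '{"turn":[[0,0,0],[0,0,0],[0,0,0],[0,0,0],[0,0,0]],"travel":[[0,0,0],[0,0,0],[0,0,0],[0,0,0],[0,0,0]],"claw":[0.8,0.6,0.4,0.2,0]}'
python3 -m handwheel '{"turn":[[0,0,0],[0,0,0],[0,0,0],[0,0,0],[0,0,0]],"travel":[[0,0,-0.01],[0,0,-0.03],[0,0,-0.06],[0,0,-0.09],[0,0,-0.12]],"claw":[0,0,0,0,0]}'
python3 -m handwheel '{"turn":[[0,0,0],[0,0,0],[0,0,0],[0,0,0],[0,0,0]],"travel":[[0.04,0.0,-0.01],[0.08,0,-0.01],[0.12,0,-0.01],[0.16,0,-0.01],[0.2,0,-0.01]],"claw":[0,0,0,0,0]}'
python3 -c "
from h import *
plan([559.7,-192.8,52],-.03)
c=optics.capture('top');pickle.dump(c,open('pics/top1.pkl','wb'));crop(c,340,185,470,285,6,'pics/c3.png')"
```

```text
t: 9.42
eef_pos: [558.6, -192.8, 51.9]
orientation: [0.0, -0.696, 0.719, -0.001]
ft_force: [-4.1, 2.6, 5.9]
finger_gap: 0.129
finger_force: 61.3
t: 9.83
eef_pos: [558.5, -192.8, 50.6]
orientation: [0.0, -0.695, 0.719, -0.0]
ft_force: [0.1, 0.7, 0.3]
finger_gap: 0.763
finger_force: 0.0
t: 10.25
eef_pos: [558.0, -192.9, 172.5]
orientation: [-0.0, -0.695, 0.719, -0.0]
ft_force: [0.3, 0.3, -0.4]
finger_gap: 1.002
finger_force: 0.0
t: 10.67
eef_pos: [551.5, -394.4, 181.8]
orientation: [0.0, -0.696, 0.718, -0.001]
ft_force: [1.2, 0.6, 0.5]
finger_gap: 1.003
finger_force: 0.0
turn [-0.0011 -0.0005 -0.0023] travel [-0.2018 -0.0016  0.1297] J [-0.33  0.39 -0.05  0.   -1.13  0.3 ] F [1.2 0.6 0.5] gap 1.003 ff 0.0 t 10.7 pos [ 551.5 -394.4  181.8]
```

View pics/c3.png

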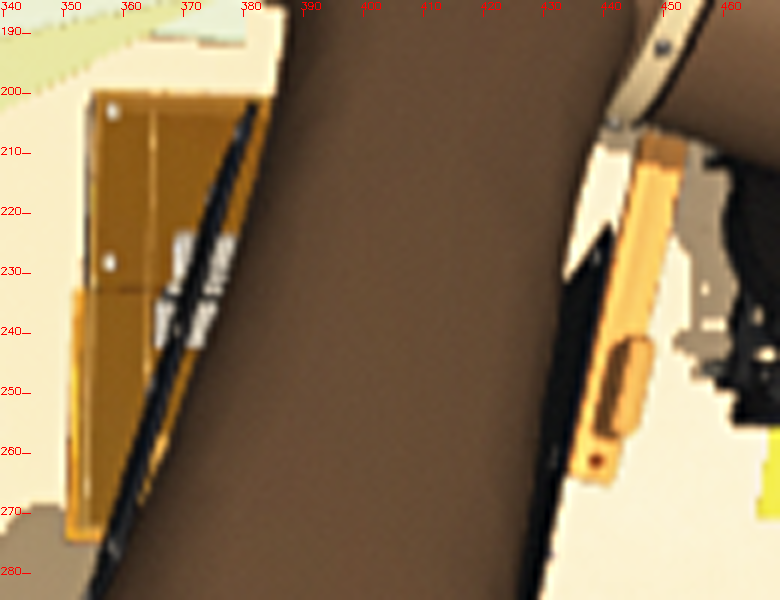

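The case is back in its old pose; all visible edges match the earlier crop. Next I'll turn the tool 90° over the lid tab.

```bash
python3 -m handwheel '{"turn":[[0,0,-0.1],[0,0,-0.21],[0,0,-0.32],[0,0,-0.43],[0,0,-0.54]],"travel":[[-0.04,0.002,0],[-0.08,0.002,0],[-0.12,0.002,0],[-0.16,0.002,0],[-0.202,0.002,0]],"claw":[0,0,0,0,0]}'|head -3
python3 -m handwheel '{"turn":[[0,0,-0.11],[0,0,-0.22],[0,0,-0.33],[0,0,-0.44],[0,0,-0.54]],"travel":[[0,0,0],[0,0,0],[0,0,0],[0,0,0],[0,0,0]],"claw":[0,0,0,0,0]}'|head -3
python3 -m handwheel '{"turn":[[0,0,-0.11],[0,0,-0.22],[0,0,-0.33],[0,0,-0.44],[0,0,-0.49]],"travel":[[0,0,0],[0,0,0],[0,0,0],[0,0,0],[0,0,0]],"claw":[0,0,0,0,0]}'|head -3
python3 -c "
from h import *
plan([554,-192,46],1.541)"
```

```text
t: 11.13
eef_pos: [556.0, -189.7, 181.3]
orientation: [-0.0, 0.863, -0.505, 0.0]
t: 11.55
eef_pos: [556.4, -190.7, 181.4]
orientation: [-0.0, 0.967, -0.256, 0.0]
t: 11.97
eef_pos: [556.3, -191.0, 181.3]
orientation: [0.0, 1.0, -0.014, 0.0]
turn [ 0.0001 -0.0006  0.0022] travel [-0.0024  0.001   0.1353] J [ 0.    0.25 -0.26  0.   -1.06  1.54] F [ 0.3 -0.1  0.1] gap 1.001 ff 0.0 t 12.0 pos [ 556.3 -191.   181.3]
```

```bash
python3 -m handwheel '{"turn":[[0,0,0],[0,0,0],[0,0,0],[0,0,0],[0,0,0]],"travel":[[-0.002,0.001,0.03],[-0.002,0.001,0.06],[-0.002,0.001,0.09],[-0.002,0.001,0.118],[-0.002,0.001,0.135]],"claw":[0,0,0,0,0]}'|head -4
python3 -m handwheel '{"turn":[[0,0,0],[0,0,0],[0,0,0],[0,0,0],[0,0,0]],"travel":[[0,0,0],[0,0,0],[0,0,0],[0,0,0],[0,0,0]],"claw":[0.1,0.2,0.3,0.4,0.5]}'
python3 -m handwheel '{"turn":[[0,0,0],[0,0,0],[0,0,0],[0,0,0],[0,0,0]],"travel":[[0,0,0],[0,0,0],[0,0,0],[0,0,0],[0,0,0]],"claw":[0.6,0.7,0.8,0.8,0.8]}'
python3 -m handwheel '{"turn":[[0,0,0],[0,0,0],[0,0,0],[0,0,0],[0,0,0]],"travel":[[0,0,-0.004],[0,0,-0.01],[0,0,-0.018],[0,0,-0.026],[0,0,-0.035]],"claw":[0.8,0.8,0.8,0.8,0.8]}'
python3 -m handwheel '{"turn":[[0,0,0],[0,0,0],[0,0,0],[0,0,0],[0,0,0]],"travel":[[0,0,-0.013],[0,0,-0.026],[0,0,-0.039],[0,0,-0.05],[0,0,-0.055]],"claw":[0.8,0.8,0.8,0.8,0.8]}'
python3 -c "
from h import *
plan([554,3,150],1.571)
s=optics.capture('side');crop(s,260,100,420,260,4.5,'pics/s4.png')"
```

```text
t: 12.38
eef_pos: [552.9, -191.8, 43.4]
orientation: [-0.0, 1.0, -0.017, -0.001]
ft_force: [-1.1, 0.2, 0.1]
t: 12.8
eef_pos: [555.6, -192.1, 47.7]
orientation: [0.0, 1.0, -0.017, 0.002]
ft_force: [-0.3, 0.7, 6.2]
finger_gap: 0.638
finger_force: 62.9
t: 13.22
eef_pos: [555.7, -192.1, 47.7]
orientation: [0.0, 1.0, -0.017, 0.002]
ft_force: [-1.1, 1.0, 7.8]
finger_gap: 0.639
finger_force: 63.2
t: 13.63
eef_pos: [554.3, -192.0, 81.5]
orientation: [-0.0, 1.0, -0.017, 0.0]
ft_force: [-0.7, 0.6, -1.6]
finger_gap: 0.641
finger_force: 63.2
t: 14.05
eef_pos: [555.1, -192.1, 137.9]
orientation: [0.0, 1.0, -0.017, 0.001]
ft_force: [0.6, -0.2, -1.5]
finger_gap: 0.64
finger_force: 63.2
turn [ 0.0003 -0.0028 -0.0337] travel [-0.0076 -0.1949 -0.0122] J [-0.    0.29 -0.31  0.   -0.96  1.54] F [ 0.6 -0.2 -1.5] gap 0.64 ff 63.2 t 14.1 pos [ 555.1 -192.1  137.9]
```

View pics/s4.png

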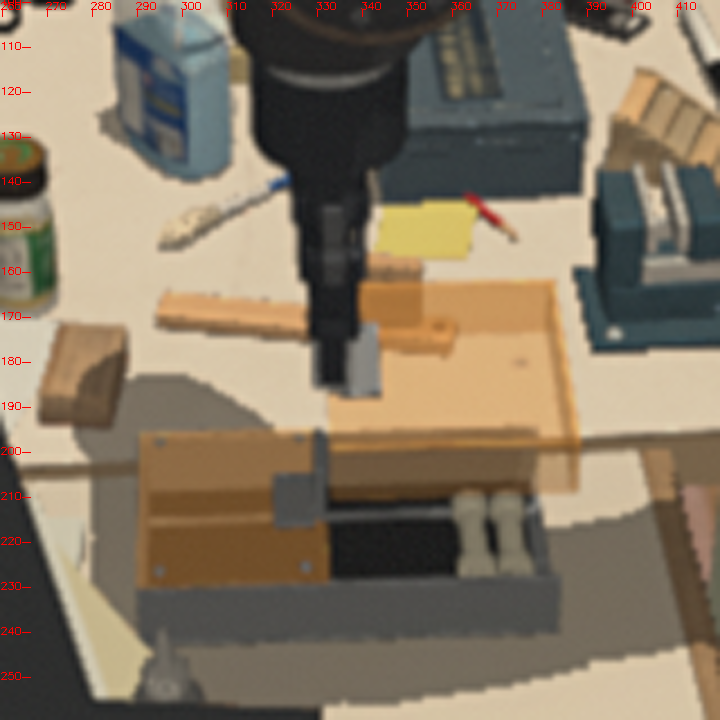

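The lid is off and the two columns lie against the front stop, at px (362,217) and (370,217). I'll move the lid across and set it down.

```bash
python3 -m handwheel '{"turn":[[0,0,0],[0,0,0],[0,0,0],[0,0,0],[0,0,0]],"travel":[[-0.001,-0.03,0],[-0.002,-0.07,0],[-0.003,-0.11,0],[-0.004,-0.15,0],[-0.005,-0.19,0]],"claw":[0.8,0.8,0.8,0.8,0.8]}'|head -4
python3 -m handwheel '{"turn":[[0,0,0],[0,0,0],[0,0,0],[0,0,0],[0,0,0]],"travel":[[0,-0.004,0.01],[0,-0.005,0.03],[0,-0.005,0.055],[0,-0.005,0.075],[0,-0.005,0.085]],"claw":[0.8,0.8,0.8,0.8,0.8]}'
python3 -m handwheel '{"turn":[[0,0,0],[0,0,0],[0,0,0],[0,0,0],[0,0,0]],"travel":[[0,0,0.004],[0,0,0.008],[0,0,0.011],[0,0,0.013],[0,0,0.0145]],"claw":[0.8,0.8,0.8,0.8,0.8]}'
python3 -c "
from h import *
plan([554,3,38],1.571)"
```

```text
t: 14.52
eef_pos: [555.1, -0.3, 135.1]
orientation: [0.0, 1.0, -0.017, -0.0]
ft_force: [1.3, -1.1, -0.3]
t: 14.93
eef_pos: [554.0, 2.9, 47.7]
orientation: [0.0, 1.0, -0.017, -0.002]
ft_force: [-0.2, -0.5, -1.0]
finger_gap: 0.634
finger_force: 63.5
t: 15.35
eef_pos: [557.1, 3.2, 37.5]
orientation: [-0.0, 1.0, -0.017, 0.001]
ft_force: [-4.1, -0.4, 18.7]
finger_gap: 0.641
finger_force: 65.4
turn [-0.0002 -0.0025 -0.0334] travel [-0.0031  0.0003 -0.0005] J [ 0.36  0.37 -0.48  0.   -0.72  1.18] F [-4.1 -0.4 18.7] gap 0.641 ff 65.4 t 15.3 pos [557.1   3.2  37.5]
```

```bash
python3 -m handwheel '{"turn":[[0,0,0],[0,0,0],[0,0,0],[0,0,0],[0,0,0]],"travel":[[0,0,-0.0005],[0,0,-0.0005],[0,0,-0.0005],[0,0,-0.0005],[0,0,-0.0005]],"claw":[0.3,0.2,0.1,0,0]}'
python3 -m handwheel '{"turn":[[0,0,0],[0,0,0],[0,0,0],[0,0,0],[0,0,0]],"travel":[[0,0,-0.02],[0,0,-0.05],[0,0,-0.085],[0,0,-0.12],[0,0,-0.14]],"claw":[0,0,0,0,0]}'|head -4
python3 - <<'E'
from h import *
s=load("side0")
for X in (474,511): print(ray(s,260+X/4.5-.5,100+535/4.5-.5,14.5))
c=optics.capture('top');pickle.dump(c,open('pics/top2.pkl','wb'))
# tunnel crop left, case crop right
a=c['color'][190:290,335:435]; b=c['color'][240:300,130:290]
cv2.imwrite('pics/c4.png',np.vstack([cv2.resize(a,(400,400),interpolation=cv2.INTER_CUBIC),np.zeros((4,400,3),np.uint8)]+[cv2.resize(b,(400,150))]))
crop(c,335,190,435,285,6,'pics/c5.png')
plan([479,-190,3],1.541)
E
```

```text
t: 15.77
eef_pos: [555.9, 3.1, 36.7]
orientation: [-0.0, 1.0, -0.017, 0.0]
ft_force: [0.7, -0.4, 0.3]
finger_gap: 1.001
finger_force: 0.0
t: 16.18
eef_pos: [557.2, 3.2, 180.6]
orientation: [-0.0, 1.0, -0.017, 0.002]
ft_force: [0.8, 0.4, -0.9]
[ 476.75899959 -192.2469287    14.5       ]
[ 456.85793016 -190.61713372   14.5       ]
turn [-0.0016 -0.0089 -0.0029] travel [-0.075   0.1963  0.1797] J [ 0.36  0.2  -0.32  0.   -1.04  1.18] F [1.8 0.  3. ] gap 1.0 ff 0.0 t 16.2 pos [558.8   3.5 183.7]
```

View pics/c5.png

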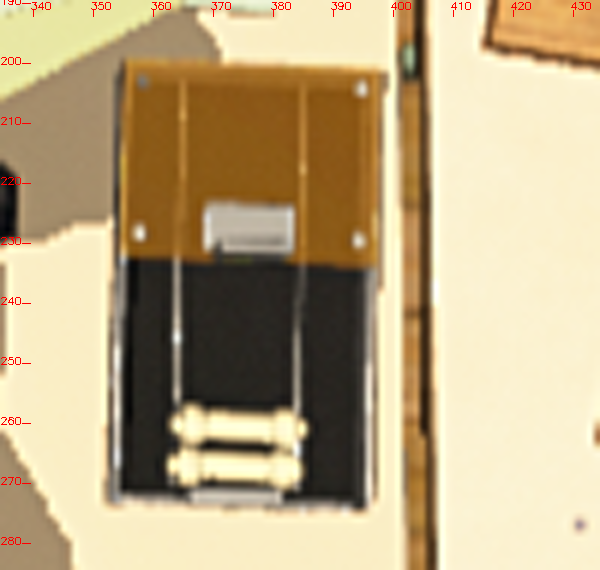

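The case is open, with the columns centred near crop (239,427) and (236,468), i.e. px (374.3,260.7) and (373.8,267.5). Next I'll compute positions and refit the tunnel and rack.

```bash
python3 - <<'E'
from h import *
c=load('top2'); A=lambda X,Y:(335+X/6-.5,190+Y/6-.5)
print(fit(c,[(100,64,43.5),(100,-64,43.5),(0,64,43.5),(0,-64,43.5)],[A(122,60),A(385,73),A(120,257),A(374,267)],[560,-190,0]))
for p in ((172,425),(307,428),(169,466),(303,470)): print(ray(c,*A(*p),14.5).round(1))
crop(c,135,240,295,310,5,'pics/c6.png')
E
```

```text
(array([ 5.56491330e+02, -1.91413447e+02, -4.01078579e-02]), np.float64(0.5379712424384024))
[ 479.1 -156.8   14.5]
[ 478.  -224.1   14.5]
[ 458.7 -155.2   14.5]
[ 457.1 -221.9   14.5]
```

View pics/c6.png

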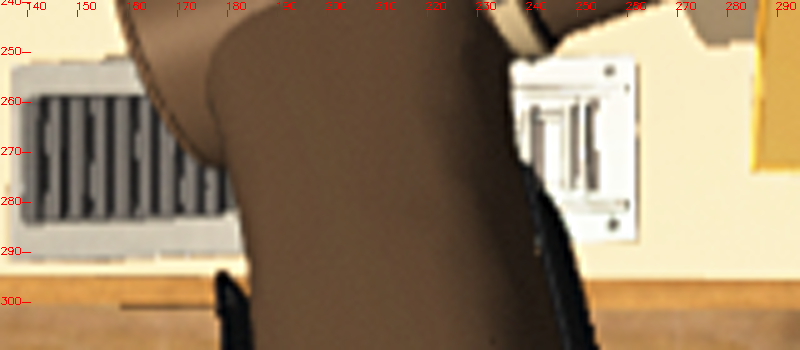

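```bash
python3 -m handwheel '{"turn":[[0,0,0],[0,0,0],[0,0,0],[0,0,0],[0,0,0]],"travel":[[-0.016,0.036,0],[-0.032,0.074,0],[-0.048,0.112,0],[-0.065,0.152,0],[-0.08,0.19,0.01]],"claw":[0.12,0.12,0.12,0.12,0.12]}'|head -3
python3 -m handwheel '{"turn":[[0,0,0],[0,0,0],[0,0,0],[0,0,0],[0,0,0]],"travel":[[0,0.004,0.03],[0,0.004,0.06],[0,0.004,0.08],[0,0.004,0.09],[0,0.004,0.09]],"claw":[0.12,0.12,0.12,0.12,0.12]}'
python3 -c "
from h import *
plan([478.2,-190.5,2.5],1.546)"
```

```text
t: 16.65
eef_pos: [470.1, -183.6, 168.6]
orientation: [0.0, 1.0, -0.016, 0.002]
t: 17.07
eef_pos: [468.7, -186.2, 74.9]
orientation: [-0.0, 1.0, -0.017, -0.002]
ft_force: [0.2, 0.1, 0.9]
finger_gap: 0.882
finger_force: 0.0
turn [-0.0001  0.0042 -0.0094] travel [0.01   0.004  0.0724] J [ 0.01  0.25 -0.56 -0.   -0.77  1.52] F [0.2 0.1 0.9] gap 0.882 ff 0.0 t 17.1 pos [ 468.7 -186.2   74.9]
```

```bash
python3 -m handwheel '{"turn":[[0,0,-0.009],[0,0,-0.009],[0,0,-0.009],[0,0,-0.009],[0,0,-0.009]],"travel":[[0.01,0.004,0.01],[0.01,0.004,0.025],[0.01,0.004,0.035],[0.01,0.004,0.04],[0.01,0.004,0.04]],"claw":[0.12,0.12,0.12,0.12,0.12]}' >/dev/null
python3 -m handwheel '{"turn":[[0,0,0],[0,0,0],[0,0,0],[0,0,0],[0,0,0]],"travel":[[0,0,0],[0,0,0],[0,0,0],[0,0,0],[0,0,0]],"claw":[0.12,0.12,0.12,0.12,0.12]}'
python3 -c "
from h import *
plan([478.2,-190.5,2.5],1.546)"
```

```text
t: 17.9
eef_pos: [480.3, -190.5, 37.5]
orientation: [0.0, 1.0, -0.012, 0.0]
ft_force: [-0.3, 0.3, 0.0]
finger_gap: 0.879
finger_force: 0.0
turn [-0.     -0.0008  0.    ] travel [-0.0021  0.0001  0.035 ] J [ 0.    0.32 -0.57  0.   -0.68  1.54] F [-0.3  0.3  0. ] gap 0.879 ff 0.0 t 17.9 pos [ 480.3 -190.5   37.5]
```

```bash
python3 -m handwheel '{"turn":[[0,0,0],[0,0,0],[0,0,0],[0,0,0],[0,0,0]],"travel":[[-0.002,0,0.01],[-0.002,0,0.02],[-0.002,0,0.028],[-0.002,0,0.032],[-0.002,0,0.034]],"claw":[0.12,0.12,0.12,0.12,0.12]}' 
python3 -m handwheel '{"turn":[[0,0,0],[0,0,0],[0,0,0],[0,0,0],[0,0,0]],"travel":[[0,0,0],[0,0,0],[0,0,0],[0,0,0],[0,0,0]],"claw":[0.14,0.17,0.2,0.25,0.3]}'
python3 -m handwheel '{"turn":[[0,0,0],[0,0,0],[0,0,0],[0,0,0],[0,0,0]],"travel":[[0,0,0],[0,0,0],[0,0,0],[0,0,0],[0,0,0]],"claw":[0.4,0.5,0.6,0.6,0.6]}'
python3 -c "
from h import *
plan([478.2,-190.5,2.5],1.546)"
```

```text
t: 18.32
eef_pos: [477.5, -190.4, 2.0]
orientation: [0.0, 1.0, -0.012, -0.001]
ft_force: [-0.4, 0.2, -0.6]
finger_gap: 0.881
finger_force: 0.0
t: 18.73
eef_pos: [478.6, -190.4, 4.1]
orientation: [0.0, 1.0, -0.012, 0.001]
ft_force: [-2.6, 2.4, 9.1]
finger_gap: 0.738
finger_force: 63.1
t: 19.15
eef_pos: [478.6, -190.4, 4.1]
orientation: [0.0, 1.0, -0.012, 0.001]
ft_force: [-2.6, 1.1, 8.1]
finger_gap: 0.734
finger_force: 63.3
turn [ 0.0001 -0.0015  0.0004] travel [-0.0004  0.0001  0.0016] J [ 0.    0.37 -0.6   0.   -0.6   1.54] F [-2.6  1.1  8.1] gap 0.734 ff 63.3 t 19.1 pos [ 478.6 -190.4    4.1]
```

```bash
python3 -m handwheel '{"turn":[[0,0,0],[0,0,0],[0,0,0],[0,0,0],[0,0,0]],"travel":[[0,0,-0.002],[0,0,-0.004],[0,0,-0.007],[0,0,-0.01],[0,0,-0.014]],"claw":[0.6,0.6,0.6,0.6,0.6]}' 
python3 -m handwheel '{"turn":[[0,0,0],[0,0,0],[0,0,0],[0,0,0],[0,0,0]],"travel":[[0,0,-0.004],[0,0,-0.01],[0,0,-0.018],[0,0,-0.024],[0,0,-0.026]],"claw":[0.6,0.6,0.6,0.6,0.6]}'
python3 -c "
from h import *
plan([478.2,-190.5,100],1.546)
s=optics.capture('side');crop(s,300,140,400,240,6,'pics/s5.png')"
```

```text
t: 19.57
eef_pos: [477.9, -190.5, 17.2]
orientation: [0.0, 1.0, -0.012, -0.0]
ft_force: [-0.3, -0.7, -0.3]
finger_gap: 0.737
finger_force: 65.4
t: 19.98
eef_pos: [478.8, -190.5, 44.4]
orientation: [0.0, 1.0, -0.012, 0.001]
ft_force: [0.3, 0.0, 0.3]
finger_gap: 0.737
finger_force: 65.4
turn [ 0.0001 -0.0019  0.0002] travel [-0.0005  0.     -0.0556] J [ 0.    0.3  -0.57  0.   -0.7   1.54] F [0.3 0.  0.3] gap 0.737 ff 65.4 t 20.0 pos [ 478.8 -190.5   44.4]
```

View pics/s5.png

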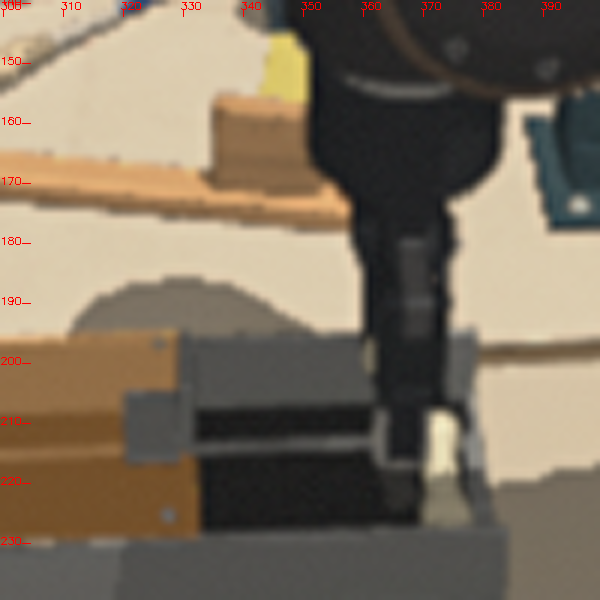

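The held column is between the fingers and one column remains in the case. Now I'll find the rack pose from the first depth image.

```bash
python3 - <<'E'
from h import *
c=load('top0');D=c["depth"];K=c["camera_matrix"];Rm=q(c["rotation"])
vv,uu=np.mgrid[240:305,190:270]; z=D[vv,uu]
P=Rm.apply(np.c_[((uu-K[0,2])/K[0,0]*z).ravel(),((vv-K[1,2])/K[1,1]*z).ravel(),z.ravel()])+c["eye"]
P=P[np.abs(D[vv,uu].ravel())>0]
T=P[(P[:,2]>16)&(P[:,2]<32)&(P[:,1]<300)&(P[:,1]>160)]
print(len(T),T[:,0].min(),T[:,0].max(),np.percentile(T[:,0],[2,50,98]),T[:,1].min(),T[:,1].max())
Q=T[np.abs(T[:,0]-445)<22]
# fit periodic bars: y' = y + s*(x-445)
best=[]
bars=np.array([-48,-24,0,24,48,-58,58.])
for s in np.arange(-.08,.081,.005):
    for y0 in np.arange(222,244,.5):
        r=np.abs((Q[:,1]-y0+s*(Q[:,0]-445))[:,None]-bars).min(1); best.append((np.minimum(r,6).mean(),s,y0))
print(sorted(best)[:6])
cnt,e=np.histogram(T[:,0],np.arange(405,485,3)); print(list(zip(e.astype(int),cnt)))
for lo,hi in ((175,215),(215,255),(255,295)):
    t=T[(T[:,1]>lo)&(T[:,1]<hi)]; print(lo,hi,np.percentile(t[:,0],[1,5,95,99]).round(1))
B=lambda X,Y:(130+X/5.7-.5,235+Y/5.7-.5)
for n,p,z in (("end",(755,95),6),("end",(755,303),6),("tabletop",(430,100),6),("tablebot",(430,312),6),("g",(740,130),14),("g",(740,264),14),("hoodTR",(332,88),120),("hoodBR",(335,322),120),("hoodTL",(42,102),120),("hoodBL",(40,327),120)): print(n,ray(c,*B(*p),z).round(1))
E
```

```text
345 409.4654514059745 487.0136201040197 [412.7847488  447.32222136 480.52932585] 172.3532709655785 295.0675129699574
[(np.float64(2.0569198883484745), np.float64(-0.03499999999999996), np.float64(233.0)), (np.float64(2.057035810620215), np.float64(-0.029999999999999957), np.float64(233.0)), (np.float64(2.0583035732669104), np.float64(-0.024999999999999953), np.float64(233.0)), (np.float64(2.0585663453972534), np.float64(-0.039999999999999966), np.float64(233.0)), (np.float64(2.0605822819945834), np.float64(-0.01999999999999995), np.float64(233.0)), (np.float64(2.061511230241477), np.float64(-0.04499999999999997), np.float64(233.0))]
[(np.int64(405), np.int64(0)), (np.int64(408), np.int64(1)), (np.int64(411), np.int64(7)), (np.int64(414), np.int64(2)), (np.int64(417), np.int64(2)), (np.int64(420), np.int64(8)), (np.int64(423), np.int64(20)), (np.int64(426), np.int64(22)), (np.int64(429), np.int64(19)), (np.int64(432), np.int64(19)), (np.int64(435), np.int64(19)), (np.int64(438), np.int64(16)), (np.int64(441), np.int64(19)), (np.int64(444), np.int64(18)), (np.int64(447), np.int64(17)), (np.int64(450), np.int64(18)), (np.int64(453), np.int64(18)), (np.int64(456), np.int64(18)), (np.int64(459), np.int64(18)), (np.int64(462), np.int64(18)), (np.int64(465), np.int64(26)), (np.int64(468), np.int64(18)), (np.int64(471), np.int64(12)), (np.int64(474), np.int64(1)), (np.int64(477), np.int64(1)), (np.int64(480), np.int64(4))]
175 215 [412.8 424.3 472.  484.1]
215 255 [413.8 424.2 471.4 480.8]
255 295 [414.  421.  468.3 480.6]
end [505.6 147.5   6. ]
end [396.3 145.3   6. ]
tabletop [502.  319.3   6. ]
tablebot [390.7 315.3   6. ]
g [486.5 154.   14. ]
g [416.5 152.5  14. ]
hoodTR [498.6 337.5 120. ]
hoodBR [386.1 331.6 120. ]
hoodTL [491.  477.6 120. ]
hoodBL [382.9 472.8 120. ]
```

```bash
python3 -m handwheel '{"turn":[[0,0,0],[0,0,0],[0,0,0],[0,0,0],[0,0,0]],"travel":[[0,0,-0.03],[0,-0.02,-0.065],[-0.003,-0.05,-0.08],[-0.006,-0.085,-0.08],[-0.009,-0.12,-0.08]],"claw":[0.6,0.6,0.6,0.6,0.6]}' |head -3
python3 -m handwheel '{"turn":[[0,0,0],[0,0,0],[0,0,0],[0,0,0],[0,0,0]],"travel":[[-0.002,-0.036,0],[-0.004,-0.072,0],[-0.006,-0.108,0],[-0.008,-0.144,0],[-0.01,-0.18,0]],"claw":[0.6,0.6,0.6,0.6,0.6]}' |head -3
python3 -m handwheel '{"turn":[[0,0,0.09],[0,0,0.18],[0,0,0.28],[0,0,0.39],[0,0,0.49]],"travel":[[-0.004,-0.034,0],[-0.008,-0.068,0],[-0.012,-0.098,0],[-0.015,-0.122,0],[-0.016,-0.135,0]],"claw":[0.6,0.6,0.6,0.6,0.6]}' |head -3
python3 -m handwheel '{"turn":[[0,0,0.1],[0,0,0.2],[0,0,0.3],[0,0,0.4],[0,0,0.5]],"travel":[[0,0,0],[0,0,0],[0,0,0],[0,0,0],[0,0,0]],"claw":[0.6,0.6,0.6,0.6,0.6]}' |head -3
python3 -m handwheel '{"turn":[[0,0,0.1],[0,0,0.2],[0,0,0.3],[0,0,0.4],[0,0,0.5]],"travel":[[0,0,0],[0,0,0],[0,0,0],[0,0,0],[0,0,0]],"claw":[0.6,0.6,0.6,0.6,0.6]}' |head -3
python3 -c "
from h import *
plan([447.1,245,16.5],0.032)"
```

```text
t: 20.45
eef_pos: [472.5, -69.2, 124.3]
orientation: [-0.0, 1.0, -0.013, 0.001]
t: 20.87
eef_pos: [465.9, 111.6, 123.1]
orientation: [-0.0, 1.0, -0.012, 0.0]
t: 21.28
eef_pos: [453.5, 247.9, 122.9]
orientation: [-0.0, 0.967, -0.256, 0.0]
t: 21.7
eef_pos: [453.6, 245.3, 122.8]
orientation: [0.0, 0.873, -0.488, -0.0]
t: 22.12
eef_pos: [453.7, 245.2, 122.8]
orientation: [0.0, 0.725, -0.689, -0.0]
turn [ 0.0003 -0.0002  0.019 ] travel [-0.0002  0.0065  0.1063] J [ 0.88  0.2  -0.48 -0.   -0.89 -0.83] F [ 0.  -0.7 -0.7] gap 0.735 ff 65.8 t 22.1 pos [453.7 245.2 122.8]
```

```bash
python3 -m handwheel '{"turn":[[0,0,0.019],[0,0,0.019],[0,0,0.019],[0,0,0.019],[0,0,0.019]],"travel":[[0,0.0065,0.03],[0,0.0065,0.055],[0,0.0065,0.07],[0,0.0065,0.08],[0,0.0065,0.08]],"claw":[0.6,0.6,0.6,0.6,0.6]}' |head -3
python3 -m handwheel '{"turn":[[0,0,0],[0,0,0],[0,0,0],[0,0,0],[0,0,0]],"travel":[[0,0,0],[0,0,0],[0,0,0],[0,0,0],[0,0,0]],"claw":[0.6,0.6,0.6,0.6,0.6]}' |head -3
python3 - <<'E'
from h import *
plan([447.1,245,16.5],0.032)
s=optics.capture('side');pickle.dump(s,open('pics/s6.pkl','wb'));cv2.imwrite('pics/s6.png',cv2.resize(s['color'][310:410,345:455],None,fx=6,fy=6,interpolation=cv2.INTER_CUBIC))
E
```

```text
t: 22.53
eef_pos: [446.4, 243.9, 41.0]
orientation: [0.002, 0.72, -0.694, 0.0]
t: 22.95
eef_pos: [447.7, 245.3, 43.8]
orientation: [-0.001, 0.72, -0.694, -0.0]
turn [-0.001   0.0011  0.005 ] travel [0.0003 0.0006 0.0273] J [ 0.89  0.3  -0.58  0.   -0.69 -0.85] F [ 0.2  0.6 -0.5] gap 0.738 ff 65.8 t 22.9 pos [447.7 245.3  43.8]
```

View pics/s6.png

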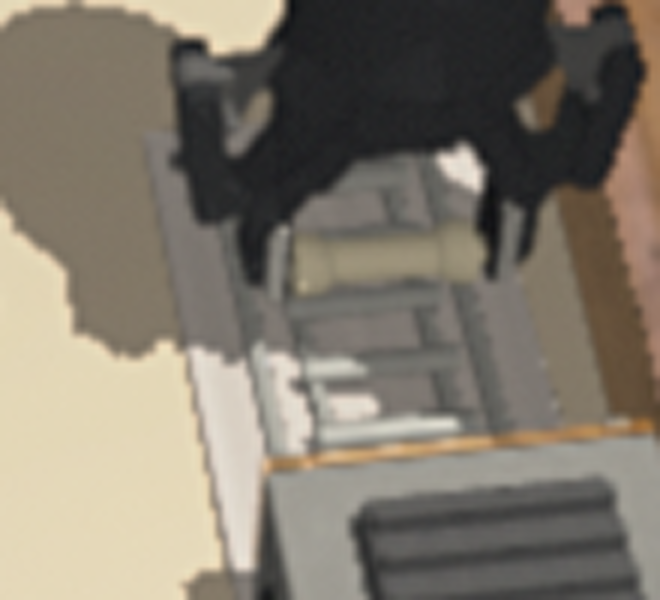

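The column is held parallel to the bars, with bars near crop Y 300 and 358 and the front plate near 428. I'll check this against the predicted rack pose.

```bash
python3 - <<'E'
from h import *
s=load('s6')
for x in (-24,0,12,24,48,58):
    p=np.array([447.5,233,0])+np.array([-.032*x,x,0]); 
    for z in (23,):
        u,v=pix(s,[p[0],p[1],z]); print(x,((u-345+.5)*6).round(),((v-310+.5)*6).round())
    for l in (-28,28):
        u,v=pix(s,[p[0]+l,p[1]+.032*l,23]); print('   ',l,((u-345+.5)*6).round(),((v-310+.5)*6).round())
o=get_obs()['eef_pos']; u,v=pix(s,[447.7,245.3,43.8+10.4]); print('col',((u-345+.5)*6).round(),((v-310+.5)*6).round())
E
```

```text
-24 350.0 230.0
    -28 436.0 223.0
    28 264.0 238.0
0 364.0 291.0
    -28 452.0 283.0
    28 277.0 299.0
12 372.0 322.0
    -28 460.0 314.0
    28 284.0 330.0
24 379.0 353.0
    -28 468.0 345.0
    28 291.0 361.0
48 395.0 418.0
    -28 484.0 410.0
    28 304.0 426.0
58 401.0 445.0
    -28 492.0 437.0
    28 310.0 454.0
col 378.0 262.0
```

```bash
python3 -m handwheel '{"turn":[[0,0,0.003],[0,0,0.003],[0,0,0.003],[0,0,0.003],[0,0,0.003]],"travel":[[0.001,-0.001,0.008],[0.001,-0.001,0.015],[0.001,-0.001,0.02],[0.001,-0.001,0.024],[0.001,-0.001,0.026]],"claw":[0.6,0.6,0.6,0.6,0.6]}'
python3 -m handwheel '{"turn":[[0,0,0],[0,0,0],[0,0,0],[0,0,0],[0,0,0]],"travel":[[0,0,0.0005],[0,0,0.001],[0,0,0.0015],[0,0,0.002],[0,0,0.002]],"claw":[0.6,0.6,0.6,0.6,0.6]}'
python3 -c "
from h import *
plan([447.1,245,16.5],0.032)"
```

```text
t: 23.42
eef_pos: [449.5, 245.5, 16.9]
orientation: [-0.001, 0.719, -0.695, 0.0]
ft_force: [0.4, 2.9, 2.7]
finger_gap: 0.737
finger_force: 66.0
t: 23.83
eef_pos: [448.9, 244.6, 15.7]
orientation: [-0.001, 0.719, -0.695, 0.0]
ft_force: [-1.5, 2.1, 9.3]
finger_gap: 0.734
finger_force: 66.5
turn [-0.0011  0.0009  0.0025] travel [-0.0005  0.0017 -0.0008] J [ 0.88  0.34 -0.6   0.   -0.62 -0.85] F [-1.5  2.1  9.3] gap 0.734 ff 66.5 t 23.8 pos [448.9 244.6  15.7]
```

```bash
python3 -m handwheel '{"turn":[[0,0,0],[0,0,0],[0,0,0],[0,0,0],[0,0,0]],"travel":[[0,0,0],[0,0,0],[0,0,0],[0,0,0],[0,0,-0.002]],"claw":[0.25,0.2,0.15,0.1,0.1]}'
python3 -m handwheel '{"turn":[[0,0,0],[0,0,0],[0,0,0],[0,0,0],[0,0,0]],"travel":[[0,0,-0.01],[0,0,-0.03],[0,0,-0.06],[0,0,-0.09],[0,0,-0.11]],"claw":[0.1,0.1,0.1,0.1,0.1]}'|head -4
python3 - <<'E'
from h import *
a=load('top2')['color'].astype(int); c=optics.capture('top');pickle.dump(c,open('pics/top3.pkl','wb')); b=c['color'].astype(int)
d=np.abs(a-b).max(2)[190:285,345:435]; ys,xs=np.where(d>60); print("diff",len(ys),(xs.min()+345,xs.max()+345,ys.min()+190,ys.max()+190) if len(ys) else '')
m=(b[255:275,358:392].min(2)>130); v,u=np.where(m); 
n,l,st,ce=cv2.connectedComponentsWithStats(m.astype(np.uint8)); print(st.tolist(),(ce+[358,255]).round(1).tolist())
E
```

```text
t: 24.25
eef_pos: [447.8, 243.2, 16.4]
orientation: [0.001, 0.719, -0.695, -0.0]
ft_force: [-0.1, -1.4, -0.5]
finger_gap: 0.895
finger_force: 0.0
t: 24.67
eef_pos: [449.0, 244.3, 130.4]
orientation: [-0.001, 0.719, -0.695, 0.0]
ft_force: [0.4, 0.2, 0.4]
diff 519 (np.int64(345), np.int64(396), np.int64(191), np.int64(284))
[[0, 0, 34, 20, 517], [6, 1, 1, 3, 3], [5, 3, 22, 13, 100], [0, 17, 24, 3, 55], [25, 19, 1, 1, 1], [29, 19, 4, 1, 4]] [[374.8, 263.1], [364.0, 257.0], [374.9, 267.0], [370.4, 273.1], [383.0, 274.0], [388.5, 274.0]]
```

```bash
python3 - <<'E'
from h import *
a=load('top2')['color']; b=load('top3')['color']; a0=load('top0')['color']
def tm(A,u0,v0,u1,v1,n,m=14):
    r=cv2.matchTemplate(b[v0-m:v1+m,u0-m:u1+m],A[v0:v1,u0:u1],cv2.TM_CCOEFF_NORMED); _,s,_,p=cv2.minMaxLoc(r); print(n,round(s,3),p[0]-m,p[1]-m)
tm(a,352,198,400,235,"roof"); tm(a,360,263,390,272,"col"); tm(a0,433,205,456,268,"stick")
m=b[255:276,350:400].min(2); print(m)
E
```

```text
roof 0.905 0 0
col 0.912 0 0
stick 1.0 0 0
[[191 192 192 ... 109 187 193]
 [189 193 190 ... 101 188 194]
 [190 194 192 ...  97 188 193]
 ...
 [191 192 122 ... 140 188 190]
 [191 191 161 ... 190 192 191]
 [190 190 190 ... 191 191 189]]
```

```bash
python3 -m handwheel '{"turn":[[0,0,0],[0,0,0],[0,0,0],[0,0,0],[0,0,0]],"travel":[[0.04,0,0],[0.08,0,0],[0.12,0,0],[0.16,0,0],[0.2,0,0]],"claw":[0.12,0.12,0.12,0.12,0.12]}'|head -2
python3 -m handwheel '{"turn":[[0,0,0],[0,0,0],[0,0,0],[0,0,0],[0,0,0]],"travel":[[0.04,0,0],[0.08,0,0],[0.12,0,0],[0.16,0,0],[0.2,0,0]],"claw":[0.12,0.12,0.12,0.12,0.12]}'|head -2
python3 -m handwheel '{"turn":[[0,0,-0.1],[0,0,-0.2],[0,0,-0.3],[0,0,-0.4],[0,0,-0.5]],"travel":[[0.02,0,0],[0.033,0,0],[0.033,0,0],[0.033,0,0],[0.033,0,0]],"claw":[0.12,0.12,0.12,0.12,0.12]}'|head -2
python3 -m handwheel '{"turn":[[0,0,-0.1],[0,0,-0.2],[0,0,-0.3],[0,0,-0.4],[0,0,-0.5]],"travel":[[0,0,0],[0,0,0],[0,0,0],[0,0,0],[0,0,0]],"claw":[0.12,0.12,0.12,0.12,0.12]}'|head -2
python3 -m handwheel '{"turn":[[0,0,-0.1],[0,0,-0.2],[0,0,-0.3],[0,0,-0.4],[0,0,-0.51]],"travel":[[0,0,0],[0,0,0],[0,0,0],[0,0,0],[0,0,0]],"claw":[0.12,0.12,0.12,0.12,0.12]}'|head -2
python3 -c "
from h import *
plan([457.9,-188.6,36],1.546)"
```

```text
t: 25.13
eef_pos: [454.7, 42.4, 127.7]
t: 25.55
eef_pos: [461.5, -157.8, 127.8]
t: 25.97
eef_pos: [462.7, -189.4, 127.3]
t: 26.38
eef_pos: [462.8, -188.9, 127.5]
t: 26.8
eef_pos: [462.9, -188.8, 127.5]
turn [-0.     -0.0001  0.0027] travel [-0.005  -0.0001  0.0915] J [ 0.01  0.17 -0.51 -0.   -0.89  1.54] F [1.  0.4 0.7] gap 0.878 ff 0.0 t 26.8 pos [ 462.9 -188.8  127.5]
```

```bash
python3 -m handwheel '{"turn":[[0,0,0.002],[0,0,0.002],[0,0,0.002],[0,0,0.002],[0,0,0.002]],"travel":[[-0.005,0,0.03],[-0.005,0,0.06],[-0.005,0,0.08],[-0.005,0,0.09],[-0.005,0,0.091]],"claw":[0.12,0.12,0.12,0.12,0.12]}'|head -2
python3 -m handwheel '{"turn":[[0,0,0],[0,0,0],[0,0,0],[0,0,0],[0,0,0]],"travel":[[0,0,0],[0,0,0],[0,0,0],[0,0,0],[0,0,0]],"claw":[0.12,0.12,0.12,0.12,0.12]}'|head -2
python3 -c "
from h import *
plan([457.9,-188.6,2.5],1.546)"
```

```text
t: 27.22
eef_pos: [456.4, -188.6, 34.2]
t: 27.63
eef_pos: [458.6, -188.6, 36.8]
turn [-0.     -0.0016 -0.0039] travel [-0.0008 -0.      0.0343] J [ 0.01  0.29 -0.62  0.   -0.66  1.54] F [0.3 0.5 0.2] gap 0.879 ff 0.0 t 27.6 pos [ 458.6 -188.6   36.8]
```

```bash
python3 -m handwheel '{"turn":[[0,0,0],[0,0,0],[0,0,0],[0,0,0],[0,0,0]],"travel":[[-0.001,0,0.01],[-0.001,0,0.02],[-0.001,0,0.028],[-0.001,0,0.032],[-0.001,0,0.0335]],"claw":[0.12,0.12,0.12,0.12,0.12]}' 
python3 -m handwheel '{"turn":[[0,0,0],[0,0,0],[0,0,0],[0,0,0],[0,0,0]],"travel":[[0,0,0],[0,0,0],[0,0,0],[0,0,0],[0,0,0]],"claw":[0.14,0.17,0.2,0.25,0.3]}'
python3 -m handwheel '{"turn":[[0,0,0],[0,0,0],[0,0,0],[0,0,0],[0,0,0]],"travel":[[0,0,0],[0,0,0],[0,0,0],[0,0,0],[0,0,0]],"claw":[0.4,0.5,0.6,0.6,0.6]}'
python3 -m handwheel '{"turn":[[0,0,0],[0,0,0],[0,0,0],[0,0,0],[0,0,0]],"travel":[[0,0,-0.002],[0,0,-0.004],[0,0,-0.008],[0,0,-0.014],[0,0,-0.02]],"claw":[0.6,0.6,0.6,0.6,0.6]}' 
python3 -m handwheel '{"turn":[[0,0,0],[0,0,0],[0,0,0],[0,0,0],[0,0,0]],"travel":[[0,0,-0.02],[0,0,-0.045],[0,0,-0.07],[0,0,-0.09],[0,0,-0.1]],"claw":[0.6,0.6,0.6,0.6,0.6]}' 
```

```text
t: 28.05
eef_pos: [456.8, -188.6, 1.9]
orientation: [0.0, 1.0, -0.014, -0.0]
ft_force: [-0.1, 0.5, -0.3]
finger_gap: 0.881
finger_force: 0.0
t: 28.47
eef_pos: [457.8, -188.6, 3.6]
orientation: [0.0, 1.0, -0.014, 0.001]
ft_force: [-2.9, 2.4, 9.9]
finger_gap: 0.735
finger_force: 62.8
t: 28.88
eef_pos: [457.7, -188.6, 3.6]
orientation: [0.0, 1.0, -0.014, 0.001]
ft_force: [-2.6, 2.6, 9.7]
finger_gap: 0.738
finger_force: 62.9
t: 29.3
eef_pos: [457.0, -188.6, 23.0]
orientation: [0.0, 1.0, -0.014, -0.0]
ft_force: [0.1, 0.5, -1.6]
finger_gap: 0.735
finger_force: 65.4
t: 29.72
eef_pos: [458.4, -188.8, 125.7]
orientation: [0.0, 1.0, -0.014, 0.002]
ft_force: [-0.0, 0.5, -0.7]
finger_gap: 0.735
finger_force: 65.5
```

```bash
python3 -m handwheel '{"turn":[[0,0,0],[0,0,0],[0,0,0],[0,0,0],[0,0,0]],"travel":[[-0.001,-0.03,0],[-0.003,-0.066,0],[-0.005,-0.102,0],[-0.007,-0.138,0],[-0.008,-0.174,0]],"claw":[0.6,0.6,0.6,0.6,0.6]}' |head -2
python3 -m handwheel '{"turn":[[0,0,0],[0,0,0],[0,0,0],[0,0,0],[0,0,0]],"travel":[[-0.002,-0.036,0],[-0.004,-0.072,0],[-0.006,-0.108,0],[-0.008,-0.144,0],[-0.01,-0.18,0]],"claw":[0.6,0.6,0.6,0.6,0.6]}' |head -2
python3 -m handwheel '{"turn":[[0,0,0.1],[0,0,0.2],[0,0,0.3],[0,0,0.41],[0,0,0.51]],"travel":[[-0.002,-0.03,0],[-0.002,-0.05,0],[-0.002,-0.056,0],[-0.002,-0.056,0],[-0.002,-0.056,0]],"claw":[0.6,0.6,0.6,0.6,0.6]}' |head -2
python3 -m handwheel '{"turn":[[0,0,0.1],[0,0,0.2],[0,0,0.3],[0,0,0.4],[0,0,0.5]],"travel":[[0,0,0],[0,0,0],[0,0,0],[0,0,0],[0,0,0]],"claw":[0.6,0.6,0.6,0.6,0.6]}' |head -2
python3 -m handwheel '{"turn":[[0,0,0.1],[0,0,0.2],[0,0,0.3],[0,0,0.4],[0,0,0.5]],"travel":[[0,0,0],[0,0,0],[0,0,0],[0,0,0],[0,0,0]],"claw":[0.6,0.6,0.6,0.6,0.6]}' |head -2
python3 -c "
from h import *
plan([448.6,221,40],0.032)"
```

```text
t: 30.13
eef_pos: [453.4, -13.1, 122.6]
t: 30.55
eef_pos: [448.6, 167.4, 122.5]
t: 30.97
eef_pos: [448.5, 222.4, 122.1]
t: 31.38
eef_pos: [448.7, 221.6, 122.3]
t: 31.8
eef_pos: [448.7, 221.6, 122.3]
turn [ 0.0005 -0.0003 -0.0051] travel [0.0006 0.     0.0823] J [ 0.85  0.18 -0.52 -0.   -0.88 -0.82] F [-0.9  0.1 -0.6] gap 0.738 ff 65.6 t 31.8 pos [448.7 221.6 122.3]
```

```bash
python3 -m handwheel '{"turn":[[0,0,-0.005],[0,0,-0.005],[0,0,-0.005],[0,0,-0.005],[0,0,-0.005]],"travel":[[0.0006,0,0.03],[0.0006,0,0.06],[0.0006,0,0.075],[0.0006,0,0.082],[0.0006,0,0.082]],"claw":[0.6,0.6,0.6,0.6,0.6]}' |head -2
python3 -m handwheel '{"turn":[[0,0,0],[0,0,0],[0,0,0],[0,0,0],[0,0,0]],"travel":[[0,0,0],[0,0,0.008],[0,0,0.014],[0,0,0.019],[0,0,0.022]],"claw":[0.6,0.6,0.6,0.6,0.6]}'
python3 -m handwheel '{"turn":[[0,0,0],[0,0,0],[0,0,0],[0,0,0],[0,0,0]],"travel":[[0,0,0.0005],[0,0,0.001],[0,0,0.0015],[0,0,0.002],[0,0,0.002]],"claw":[0.6,0.6,0.6,0.6,0.6]}'
python3 -c "
from h import *
plan([448.6,221,15.1],0.032)"
```

```text
t: 32.22
eef_pos: [448.1, 220.3, 39.0]
t: 32.63
eef_pos: [448.8, 221.1, 18.1]
orientation: [0.0, 0.72, -0.694, -0.0]
ft_force: [-0.9, 0.0, -0.3]
finger_gap: 0.734
finger_force: 65.6
t: 33.05
eef_pos: [449.0, 221.3, 16.6]
orientation: [-0.0, 0.72, -0.694, -0.0]
ft_force: [-0.5, -0.2, 0.5]
finger_gap: 0.736
finger_force: 65.6
turn [-0.0003  0.0003  0.005 ] travel [0.0003 0.0005 0.0015] J [ 0.85  0.33 -0.63 -0.   -0.62 -0.81] F [-0.5 -0.2  0.5] gap 0.736 ff 65.6 t 33.0 pos [449.  221.3  16.6]
```

Lower 1.5 mm more, release, lift, then check the rack by depth.

```bash
python3 -m handwheel '{"turn":[[0,0,0],[0,0,0],[0,0,0],[0,0,0],[0,0,0]],"travel":[[0,0,0.0005],[0,0,0.001],[0,0,0.0015],[0,0,0.0018],[0,0,0.0018]],"claw":[0.6,0.6,0.6,0.6,0.6]}'
python3 -m handwheel '{"turn":[[0,0,0],[0,0,0],[0,0,0],[0,0,0],[0,0,0]],"travel":[[0,0,0],[0,0,0],[0,0,0],[0,0,0],[0,0,-0.002]],"claw":[0.25,0.2,0.15,0.1,0.1]}'
python3 -m handwheel '{"turn":[[0,0,0],[0,0,0],[0,0,0],[0,0,0],[0,0,0]],"travel":[[0,0,-0.01],[0,0,-0.03],[0,0,-0.06],[0,0,-0.09],[0,0,-0.12]],"claw":[0.1,0.1,0.1,0.1,0.1]}'|head -2
python3 -m handwheel '{"turn":[[0,0,0],[0,0,0],[0,0,0],[0,0,0],[0,0,0]],"travel":[[0.04,0,0],[0.08,0,0],[0.12,0,0],[0.16,0,0],[0.2,0,0]],"claw":[0.1,0.1,0.1,0.1,0.1]}'|head -2
python3 - <<'E'
from h import *
c=optics.capture('side');pickle.dump(c,open('pics/s7.pkl','wb'));D=c["depth"];K=c["camera_matrix"];Rm=q(c["rotation"])
vv,uu=np.mgrid[310:400,360:450]; z=D[vv,uu]
P=Rm.apply(np.c_[((uu-K[0,2])/K[0,0]*z).ravel(),((vv-K[1,2])/K[1,1]*z).ravel(),z.ravel()])+c["eye"]
T=P[(P[:,2]>27)&(P[:,2]<45)&(P[:,1]<320)&(P[:,1]>160)&(P[:,0]<490)&(P[:,0]>400)]
cnt,e=np.histogram(T[:,1],np.arange(160,322,4)); print([(int(a),int(b)) for a,b in zip(e,cnt) if b])
for lo,hi in ((205,233),(233,262)):
    t=T[(T[:,1]>lo)&(T[:,1]<hi)]; print(len(t),t.mean(0).round(1),np.percentile(t[:,0],[2,98]).round(1),np.polyfit(t[:,0],t[:,1],1)[0].round(3), np.percentile(t[:,2],95))
E
```

```text
t: 33.47
eef_pos: [449.1, 221.3, 15.4]
orientation: [-0.0, 0.72, -0.694, 0.0]
ft_force: [-1.7, -1.1, 8.2]
finger_gap: 0.738
finger_force: 66.3
t: 33.88
eef_pos: [448.7, 221.0, 16.3]
orientation: [0.0, 0.72, -0.694, -0.0]
ft_force: [-0.1, 0.0, -0.2]
finger_gap: 0.902
finger_force: 0.0
t: 34.3
eef_pos: [448.6, 220.8, 137.9]
t: 34.72
eef_pos: [455.9, 19.7, 137.1]
[(172, 1), (176, 2), (184, 1), (208, 4), (212, 16), (216, 45), (220, 70), (224, 80), (228, 29), (232, 4), (236, 18), (240, 46), (244, 76), (248, 84), (252, 23), (288, 4), (292, 2)]
245 [448.3 222.8  32.9] [417.6 478.8] 0.012 37.55427059399085
250 [447.9 246.7  32.8] [416.2 479. ] 0.023 37.264437113052146
```

Both columns sit in pockets 24 mm apart, at y≈223 and 247, with tops near z 36. Next I'll fetch the lid.

```bash
python3 -m handwheel '{"turn":[[0,0,-0.1],[0,0,-0.2],[0,0,-0.3],[0,0,-0.4],[0,0,-0.5]],"travel":[[0.004,-0.02,-0.01],[0.008,-0.045,-0.02],[0.013,-0.07,-0.03],[0.013,-0.09,-0.03],[0.013,-0.1,-0.03]],"claw":[0,0,0,0,0]}'|head -2
python3 -m handwheel '{"turn":[[0,0,-0.1],[0,0,-0.2],[0,0,-0.3],[0,0,-0.4],[0,0,-0.5]],"travel":[[0,0,0],[0,0,0],[0,0,0],[0,0,0],[0,0,0]],"claw":[0,0,0,0,0]}'|head -2
python3 -m handwheel '{"turn":[[0,0,-0.1],[0,0,-0.2],[0,0,-0.3],[0,0,-0.4],[0,0,-0.5]],"travel":[[0,0,0],[0,0,0],[0,0,0],[0,0,0],[0,0,0]],"claw":[0,0,0,0,0]}'|head -2
python3 -m handwheel '{"turn":[[0,0,0],[0,0,0],[0,0,0],[0,0,0],[0,0,0]],"travel":[[0,0,0],[0,0,0],[0,0,0],[0,0,0],[0,0,0]],"claw":[0,0,0,0,0]}'|head -2
python3 - <<'E'
from h import *
plan([556,3.2,38.5],1.537)
b=optics.capture('top')['color'];a=load('top2')['color']
def tm(A,u0,v0,u1,v1,n,m=14):
    r=cv2.matchTemplate(b[v0-m:v1+m,u0-m:u1+m],A[v0:v1,u0:u1],cv2.TM_CCOEFF_NORMED); _,s,_,p=cv2.minMaxLoc(r); print(n,round(s,3),p[0]-m,p[1]-m)
tm(a,352,198,400,235,"roof"); tm(a,340,198,400,275,"case");tm(a,433,205,456,268,"stick");tm(a,285,250,325,280,"lid front")
E
```

```text
t: 35.18
eef_pos: [559.3, 11.8, 167.2]
t: 35.6
eef_pos: [556.6, 12.0, 166.5]
t: 36.02
eef_pos: [556.6, 12.0, 166.6]
t: 36.43
eef_pos: [556.7, 12.0, 166.7]
turn [-0.      0.0001 -0.0015] travel [-0.0004  0.0089  0.1282] J [ 0.37  0.22 -0.34 -0.   -1.01  1.16] F [-0.  -0.3  0.8] gap 1.003 ff 0.0 t 36.4 pos [556.7  12.  166.7]
roof 0.981 0 0
case 0.855 0 0
stick 1.0 0 0
lid front 0.883 0 0
```

```bash
python3 -m handwheel '{"turn":[[0,0,0],[0,0,0],[0,0,0],[0,0,0],[0,0,0]],"travel":[[0,0.009,0.03],[0,0.009,0.06],[0,0.009,0.09],[0,0.009,0.112],[0,0.009,0.127]],"claw":[0,0,0,0,0]}'|head -2
python3 -m handwheel '{"turn":[[0,0,0],[0,0,0],[0,0,0],[0,0,0],[0,0,0]],"travel":[[0,0,0],[0,0,0],[0,0,0],[0,0,0],[0,0,0]],"claw":[0,0,0.1,0.2,0.3]}'
python3 -m handwheel '{"turn":[[0,0,0],[0,0,0],[0,0,0],[0,0,0],[0,0,0]],"travel":[[0,0,0],[0,0,0],[0,0,0],[0,0,0],[0,0,0]],"claw":[0.4,0.5,0.6,0.8,0.8]}'
python3 -m handwheel '{"turn":[[0,0,0],[0,0,0],[0,0,0],[0,0,0],[0,0,0]],"travel":[[0,0,-0.004],[0,0,-0.015],[0,0,-0.035],[0,0,-0.06],[0,0,-0.085]],"claw":[0.8,0.8,0.8,0.8,0.8]}'|head -4
python3 -m handwheel '{"turn":[[0,0,0],[0,0,0],[0,0,0],[0,0,0],[0,0,0]],"travel":[[0,0.01,-0.02],[0,0.04,-0.03],[0,0.08,-0.03],[0,0.115,-0.03],[0,0.15,-0.03]],"claw":[0.8,0.8,0.8,0.8,0.8]}'|head -2
python3 -m handwheel '{"turn":[[0,0,0],[0,0,0],[0,0,0],[0,0,0],[0,0,0]],"travel":[[0,0.02,0],[0,0.036,0],[0,0.045,0],[0,0.045,0],[0,0.045,0]],"claw":[0.8,0.8,0.8,0.8,0.8]}'|head -2
python3 -m handwheel '{"turn":[[0,0,0],[0,0,0],[0,0,0],[0,0,0],[0,0,0]],"travel":[[0,0,0],[0,0,0],[0,0,0],[0,0,0],[0,0,0]],"claw":[0.8,0.8,0.8,0.8,0.8]}'
python3 -c "
from h import *
plan([554.5,-192.1,48.5],1.537)"
```

```text
t: 36.9
eef_pos: [555.2, 2.6, 37.3]
t: 37.32
eef_pos: [557.3, 3.3, 41.0]
orientation: [-0.0, 1.0, -0.017, 0.001]
ft_force: [0.3, -0.8, -0.3]
finger_gap: 0.702
finger_force: 0.0
t: 37.73
eef_pos: [557.4, 3.3, 41.3]
orientation: [-0.0, 1.0, -0.017, 0.001]
ft_force: [-1.0, 0.3, 6.3]
finger_gap: 0.637
finger_force: 62.1
t: 38.15
eef_pos: [555.9, 2.9, 125.7]
orientation: [0.0, 1.0, -0.017, -0.0]
ft_force: [0.1, -0.5, -0.8]
t: 38.57
eef_pos: [551.2, -148.2, 155.8]
t: 38.98
eef_pos: [549.7, -191.9, 154.8]
t: 39.4
eef_pos: [550.0, -191.4, 154.7]
orientation: [-0.0, 1.0, -0.017, 0.0]
ft_force: [0.6, -0.4, -1.4]
finger_gap: 0.64
finger_force: 63.4
turn [-0.     -0.0001  0.0008] travel [0.0045 0.0006 0.1062] J [ 0.    0.27 -0.3  -0.   -1.    1.54] F [ 0.6 -0.4 -1.4] gap 0.64 ff 63.4 t 39.4 pos [ 550.  -191.4  154.7]
```

```bash
python3 -m handwheel '{"turn":[[0,0,0],[0,0,0],[0,0,0],[0,0,0],[0,0,0]],"travel":[[0.0045,0.0006,0.02],[0.0045,0.0006,0.04],[0.0045,0.0006,0.055],[0.0045,0.0006,0.06],[0.0045,0.0006,0.06]],"claw":[0.8,0.8,0.8,0.8,0.8]}'|head -2
python3 -m handwheel '{"turn":[[0,0,0],[0,0,0],[0,0,0],[0,0,0],[0,0,0]],"travel":[[0,0,0],[0,0,0],[0,0,0],[0,0,0],[0,0,0]],"claw":[0.8,0.8,0.8,0.8,0.8]}'|head -2
python3 -c "
from h import *
plan([554.5,-192.1,51.5],1.537)"
```

```text
t: 39.82
eef_pos: [553.5, -192.4, 93.4]
t: 40.23
eef_pos: [554.7, -192.6, 95.4]
turn [-0.     -0.0012  0.    ] travel [-0.0003 -0.0005  0.0439] J [-0.    0.34 -0.36  0.   -0.87  1.54] F [ 0.4 -0.8 -1.1] gap 0.638 ff 63.4 t 40.2 pos [ 554.7 -192.6   95.4]
```

```bash
python3 -m handwheel '{"turn":[[0,0,0],[0,0,0],[0,0,0],[0,0,0],[0,0,0]],"travel":[[0,-0.0005,0.006],[0,-0.0005,0.012],[0,-0.0005,0.018],[0,-0.0005,0.023],[0,-0.0005,0.027]],"claw":[0.8,0.8,0.8,0.8,0.8]}'
python3 -m handwheel '{"turn":[[0,0,0],[0,0,0],[0,0,0],[0,0,0],[0,0,0]],"travel":[[0,0,0.004],[0,0,0.008],[0,0,0.011],[0,0,0.013],[0,0,0.014]],"claw":[0.8,0.8,0.8,0.8,0.8]}'
python3 -c "
from h import *
plan([554.5,-192.1,51.5],1.537)"
```

```text
t: 40.65
eef_pos: [553.9, -192.1, 66.6]
orientation: [-0.0, 1.0, -0.017, -0.001]
ft_force: [0.1, 0.4, -0.7]
finger_gap: 0.633
finger_force: 63.5
t: 41.07
eef_pos: [554.2, -192.1, 53.3]
orientation: [0.0, 1.0, -0.017, -0.0]
ft_force: [-0.4, 0.1, -0.8]
finger_gap: 0.637
finger_force: 63.5
turn [ 0.      0.0004 -0.0001] travel [ 0.0003 -0.      0.0018] J [-0.    0.39 -0.4   0.   -0.78  1.54] F [-0.4  0.1 -0.8] gap 0.637 ff 63.5 t 41.1 pos [ 554.2 -192.1   53.3]
```

```bash
python3 -m handwheel '{"turn":[[0,0,0],[0,0,0],[0,0,0],[0,0,0],[0,0,0]],"travel":[[0,0,0.0007],[0,0,0.0014],[0,0,0.002],[0,0,0.0026],[0,0,0.003]],"claw":[0.8,0.8,0.8,0.8,0.8]}'
python3 -m handwheel '{"turn":[[0,0,0],[0,0,0],[0,0,0],[0,0,0],[0,0,0]],"travel":[[0,0,0],[0,0,0],[0,0,0],[0,0,0],[0,0,0]],"claw":[0.3,0.2,0.1,0,0]}'
python3 -m handwheel '{"turn":[[0,0,0],[0,0,0],[0,0,0],[0,0,0],[0,0,0]],"travel":[[0,0,-0.01],[0,0,-0.03],[0,0,-0.06],[0,0,-0.09],[0,0,-0.12]],"claw":[0,0,0,0,0]}'|head -2
python3 - <<'E'
from h import *
plan([554.5,-192.1,51.5],1.537)
c=optics.capture('side');pickle.dump(c,open('pics/s8.pkl','wb'));a=load('side0')['color'];b=c['color']
def tm(u0,v0,u1,v1,n,m=14):
    r=cv2.matchTemplate(b[v0-m:v1+m,u0-m:u1+m],a[v0:v1,u0:u1],cv2.TM_CCOEFF_NORMED); _,s,_,p=cv2.minMaxLoc(r); print(n,round(s,3),p[0]-m,p[1]-m)
tm(334,225,390,245,"lid lower"); tm(286,228,390,245,"case side"); tm(290,160,365,180,"stick"); tm(265,168,292,198,"block")
crop(c,270,180,400,260,6,'pics/s8.png')
E
```

```text
t: 41.48
eef_pos: [554.6, -192.2, 51.3]
orientation: [0.0, 1.0, -0.017, 0.0]
ft_force: [-2.0, 0.4, 7.3]
finger_gap: 0.639
finger_force: 64.1
t: 41.9
eef_pos: [554.3, -192.1, 50.6]
orientation: [0.0, 1.0, -0.017, -0.0]
ft_force: [-1.6, -0.9, -0.3]
finger_gap: 0.999
finger_force: 0.0
t: 42.32
eef_pos: [554.1, -192.2, 172.7]
turn [0.0002 0.0001 0.0001] travel [ 4.000e-04 -1.000e-04  1.212e-01] J [-0.    0.26 -0.27  0.   -1.04  1.54] F [-0.2 -0.6  0.9] gap 1.004 ff 0.0 t 42.3 pos [ 554.1 -192.2  172.7]
lid lower 0.684 0 0
case side 0.682 1 0
stick 0.787 -1 0
block 0.743 0 0
```

View pics/s8.png

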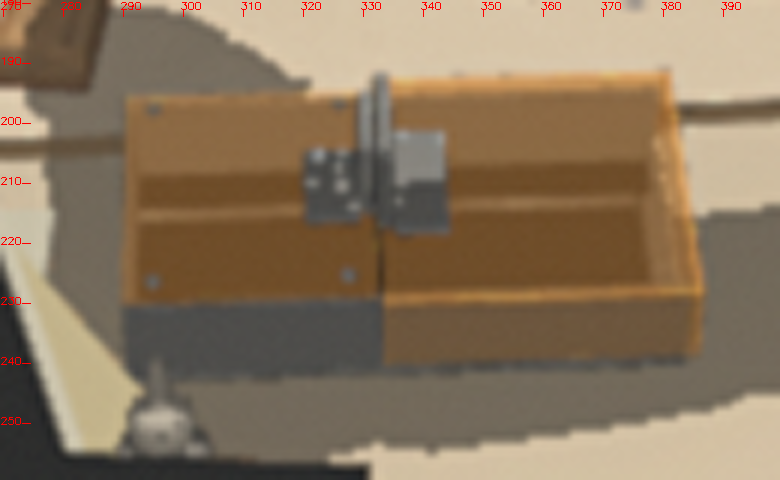

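The lid is back on, level and closed, and the case is empty. Next is the stick. I'll go above its grip and turn half round so the wrist has range for the push.

```bash
python3 -m handwheel '{"turn":[[0,0,0.09],[0,0,0.18],[0,0,0.28],[0,0,0.38],[0,0,0.48]],"travel":[[-0.008,0.038,0],[-0.016,0.078,0],[-0.024,0.118,0],[-0.032,0.158,0],[-0.037,0.197,0]],"claw":[0,0,0,0,0]}'|head -2
for i in 1 2 3 4 5 6; do python3 -m handwheel '{"turn":[[0,0,0.1],[0,0,0.2],[0,0,0.3],[0,0,0.4],[0,0,0.478]],"travel":[[0,0,0],[0,0,0],[0,0,0],[0,0,0],[0,0,0]],"claw":[0,0,0,0,0]}'|head -1; done
python3 - <<'E'
from h import *
plan([510.5,-390.3,28],1.332)
b=optics.capture('side')['color'];a=load('side0')['color']
def tm(u0,v0,u1,v1,n,m=20):
    r=cv2.matchTemplate(b[v0-m:v1+m,u0-m:u1+m],a[v0:v1,u0:u1],cv2.TM_CCOEFF_NORMED); _,s,_,p=cv2.minMaxLoc(r); print(n,round(s,3),p[0]-m,p[1]-m)
tm(292,160,328,182,"stick tip half",12); tm(335,155,365,180,"stick grip",12); tm(265,168,292,198,"block")
c=load('top0'); print(ray(c,345+603/6-.5,185+388/6-.5,60))
E
```

```text
t: 42.78
eef_pos: [509.9, -389.4, 171.7]
t: 43.2
t: 43.62
t: 44.03
t: 44.45
t: 44.87
t: 45.28
turn [-0.0001  0.0004 -0.0066] travel [-0.0004 -0.0025  0.1433] J [-0.35  0.35 -0.15  0.   -1.08 -1.47] F [-0.7 -0.7  0.7] gap 0.999 ff 0.0 t 45.3 pos [ 510.7 -387.8  171.3]
stick tip half 0.379 0 0
stick grip 0.982 0 0
block 0.684 0 0
[ 509.98290036 -390.17604219   60.        ]
```

```bash
python3 -m handwheel '{"turn":[[0,0,-0.006],[0,0,-0.006],[0,0,-0.006],[0,0,-0.006],[0,0,-0.006]],"travel":[[0,-0.0025,0.03],[0,-0.0025,0.065],[0,-0.0025,0.1],[0,-0.0025,0.13],[0,-0.0025,0.145]],"claw":[0,0,0,0,0]}'|head -2
python3 -m handwheel '{"turn":[[0,0,0],[0,0,0],[0,0,0],[0,0,0],[0,0,0]],"travel":[[0,0,0],[0,0,0],[0,0,0],[0,0,0],[0,0,0]],"claw":[0.1,0.3,0.5,0.65,0.75]}'
python3 -m handwheel '{"turn":[[0,0,0],[0,0,0],[0,0,0],[0,0,0],[0,0,0]],"travel":[[0,0,0],[0,0,0],[0,0,0],[0,0,0],[0,0,0]],"claw":[0.82,0.9,1,1,1]}'
python3 -c "
from h import *
plan([510.5,-390.3,28],1.332)"
```

```text
t: 45.75
eef_pos: [508.1, -389.2, 22.1]
t: 46.17
eef_pos: [511.1, -390.6, 27.5]
orientation: [0.001, 0.117, 0.993, -0.0]
ft_force: [-0.0, -0.1, -0.5]
finger_gap: 0.342
finger_force: 0.0
t: 46.58
eef_pos: [510.8, -390.5, 27.0]
orientation: [0.001, 0.117, 0.993, -0.0]
ft_force: [-0.7, 0.3, 6.4]
finger_gap: 0.154
finger_force: 59.5
turn [-0.0005  0.0018  0.005 ] travel [ 0.0003  0.0002 -0.001 ] J [-0.35  0.49 -0.29  0.   -0.78 -1.46] F [-0.7  0.3  6.4] gap 0.154 ff 59.5 t 46.6 pos [ 510.8 -390.5   27. ]
```

```bash
python3 -m handwheel '{"turn":[[0,0,0],[0,0,0],[0,0,0],[0,0,0],[0,0,0]],"travel":[[0,0,-0.005],[0,0,-0.025],[0,0,-0.055],[0,0,-0.085],[0,0,-0.115]],"claw":[1,1,1,1,1]}'|tail -5
python3 -m handwheel '{"turn":[[0,0,0],[0,0,0],[0,0,0],[0,0,0],[0,0,0]],"travel":[[0.01,0.02,-0.01],[0.025,0.05,-0.01],[0.04,0.08,-0.01],[0.053,0.11,-0.01],[0.062,0.129,-0.01]],"claw":[1,1,1,1,1]}'|head -2
for i in 1 2 3 4; do python3 -m handwheel '{"turn":[[0,0,-0.09],[0,0,-0.18],[0,0,-0.28],[0,0,-0.38],[0,0,-0.46]],"travel":[[0,0,0],[0,0,0],[0,0,0],[0,0,0],[0,0,0]],"claw":[1,1,1,1,1]}'|tail -2; done
python3 -c "
from h import *
plan([454.5,21.4,60],1.603+1.5708)"
```

```text
eef_pos: [509.6, -390.0, 141.9]
orientation: [-0.0, 0.117, 0.993, 0.0]
ft_force: [0.8, -0.9, -1.0]
finger_gap: 0.154
finger_force: 58.4
t: 47.42
eef_pos: [478.6, -248.1, 151.0]
finger_gap: 0.152
finger_force: 58.7
finger_gap: 0.155
finger_force: 58.7
finger_gap: 0.155
finger_force: 58.7
finger_gap: 0.152
finger_force: 58.7
turn [0.     0.0002 0.008 ] travel [-0.2724  0.0141  0.0909] J [-0.12  0.21 -0.4  -0.   -0.97  0.16] F [-0.1  0.4 -0.7] gap 0.152 ff 58.7 t 49.1 pos [ 479.5 -250.2  150.9]
```

```bash
python3 -m handwheel '{"turn":[[0,0,0.008],[0,0,0.008],[0,0,0.008],[0,0,0.008],[0,0,0.008]],"travel":[[-0.03,0.002,0],[-0.065,0.004,0],[-0.1,0.006,0],[-0.135,0.008,0],[-0.165,0.01,0]],"claw":[1,1,1,1,1]}'|head -2
python3 -m handwheel '{"turn":[[0,0,0],[0,0,0],[0,0,0],[0,0,0],[0,0,0]],"travel":[[-0.03,0.001,0],[-0.06,0.002,0],[-0.085,0.003,0],[-0.1,0.004,0.02],[-0.107,0.004,0.05]],"claw":[1,1,1,1,1]}'|head -2
python3 -m handwheel '{"turn":[[0,0,0],[0,0,0],[0,0,0],[0,0,0],[0,0,0]],"travel":[[0,0,0.01],[0,0,0.025],[0,0,0.035],[0,0,0.04],[0,0,0.04]],"claw":[1,1,1,1,1]}'|head -2
python3 -m handwheel '{"turn":[[0,0,0],[0,0,0],[0,0,0],[0,0,0],[0,0,0]],"travel":[[0,0,0],[0,0,0],[0,0,0],[0,0,0],[0,0,0]],"claw":[1,1,1,1,1]}'|head -2
python3 - <<'E'
from h import *
plan([454.5,21.4,35],1.603+1.5708)
c=optics.capture('side');pickle.dump(c,open('pics/s9.pkl','wb'));D=c["depth"];K=c["camera_matrix"];Rm=q(c["rotation"])
vv,uu=np.mgrid[290:400,350:450]; z=D[vv,uu]
P=Rm.apply(np.c_[((uu-K[0,2])/K[0,0]*z).ravel(),((vv-K[1,2])/K[1,1]*z).ravel(),z.ravel()])+c["eye"]
col=c['color'][290:400,350:450].reshape(-1,3).astype(int)
T=P[(P[:,2]>17)&(P[:,2]<45)&(P[:,1]<300)&(P[:,1]>120)&(P[:,0]<482)&(P[:,0]>415)]
cnt,e=np.histogram(T[:,1],np.arange(120,302,3)); print([(int(a),int(b)) for a,b in zip(e,cnt)])
S=P[(P[:,2]>20)&(P[:,2]<60)&(P[:,1]<168)&(P[:,1]>100)&(P[:,0]<500)&(P[:,0]>400)]; print("stick",len(S),S.mean(0),S.max(0))
E
```

```text
t: 49.5
eef_pos: [463.3, -84.1, 151.0]
t: 49.92
eef_pos: [459.1, 23.9, 103.0]
t: 50.33
eef_pos: [456.4, 20.8, 59.9]
t: 50.75
eef_pos: [457.3, 21.2, 61.2]
turn [-0.0009  0.0004 -0.0053] travel [-0.0003  0.0029  0.0261] J [ 0.48  0.2  -0.68  0.   -0.7  -0.45] F [ 0.2  0.2 -1.4] gap 0.157 ff 58.7 t 50.8 pos [457.3  21.2  61.2]
[(120, 0), (123, 1), (126, 0), (129, 0), (132, 2), (135, 0), (138, 1), (141, 1), (144, 3), (147, 0), (150, 0), (153, 6), (156, 24), (159, 0), (162, 0), (165, 0), (168, 1), (171, 28), (174, 56), (177, 24), (180, 16), (183, 39), (186, 43), (189, 8), (192, 3), (195, 0), (198, 0), (201, 2), (204, 10), (207, 9), (210, 8), (213, 18), (216, 28), (219, 48), (222, 78), (225, 78), (228, 37), (231, 12), (234, 7), (237, 20), (240, 23), (243, 55), (246, 75), (249, 86), (252, 39), (255, 49), (258, 49), (261, 6), (264, 3), (267, 3), (270, 4), (273, 7), (276, 19), (279, 37), (282, 54), (285, 13), (288, 33), (291, 16), (294, 1), (297, 0)]
stick 322 [454.65360841 133.07631776  48.2415005 ] [466.36346193 159.5564509   53.76518419]
```

```bash
python3 -m handwheel '{"turn":[[0,0,-0.003],[0,0,-0.003],[0,0,-0.003],[0,0,-0.003],[0,0,-0.003]],"travel":[[0,0.003,0.008],[0,0.003,0.016],[0,0.003,0.022],[0,0.003,0.025],[0,0.003,0.026]],"claw":[1,1,1,1,1]}'
python3 -m handwheel '{"turn":[[0,0,0],[0,0,0],[0,0,0],[0,0,0],[0,0,0]],"travel":[[-0.003,0,0],[-0.006,0,0],[-0.009,0,0],[-0.011,0,0],[-0.012,0,0]],"claw":[1,1,1,1,1]}'
python3 -c "
from h import *
plan([454.5,21.4,35],1.603+1.5708)"
```

```text
t: 51.22
eef_pos: [453.5, 20.7, 33.6]
orientation: [0.001, 0.718, -0.696, -0.0]
ft_force: [-0.5, 0.1, -1.5]
finger_gap: 0.152
finger_force: 58.7
t: 51.63
eef_pos: [454.0, 33.5, 34.9]
orientation: [-0.0, 0.718, -0.696, 0.0]
ft_force: [0.6, -0.3, -0.1]
finger_gap: 0.156
finger_force: 58.7
turn [-0.0006  0.0003 -0.0018] travel [ 0.0121 -0.0002 -0.0001] J [ 0.51  0.24 -0.71  0.   -0.63 -0.48] F [ 0.6 -0.3 -0.1] gap 0.156 ff 58.7 t 51.6 pos [454.   33.5  34.9]
```

```bash
python3 -m handwheel '{"turn":[[0,0,0],[0,0,0],[0,0,0],[0,0,0],[0,0,0]],"travel":[[-0.002,0,0],[-0.004,0,0],[-0.008,0,0],[-0.013,0,0],[-0.019,0,0]],"claw":[1,1,1,1,1]}'
for i in 1 2; do python3 -m handwheel '{"turn":[[0,0,0],[0,0,0],[0,0,0],[0,0,0],[0,0,0]],"travel":[[-0.007,0,0],[-0.014,0,0],[-0.021,0,0],[-0.028,0,0],[-0.035,0,0]],"claw":[1,1,1,1,1]}'|sed -n '2p;4p'; done
python3 - <<'E'
from h import *
plan([454.5,21.4,35],1.603+1.5708)
c=optics.capture('side');D=c["depth"];K=c["camera_matrix"];Rm=q(c["rotation"])
vv,uu=np.mgrid[310:430,350:470]; z=D[vv,uu]
P=Rm.apply(np.c_[((uu-K[0,2])/K[0,0]*z).ravel(),((vv-K[1,2])/K[1,1]*z).ravel(),z.ravel()])+c["eye"]
T=P[(P[:,2]>28)&(P[:,2]<45)&(P[:,1]<335)&(P[:,1]>180)&(P[:,0]<482)&(P[:,0]>415)]
cnt,e=np.histogram(T[:,1],np.arange(180,338,4)); print([(int(a),int(b)) for a,b in zip(e,cnt) if b>5])
E
```

```text
t: 52.05
eef_pos: [453.1, 52.3, 34.7]
orientation: [0.0, 0.717, -0.697, 0.0]
ft_force: [-0.1, -0.7, -1.0]
finger_gap: 0.149
finger_force: 58.8
eef_pos: [452.1, 87.8, 34.7]
ft_force: [-0.6, -0.9, -0.0]
eef_pos: [451.0, 122.7, 34.7]
ft_force: [0.6, -3.0, 0.8]
turn [ 0.     -0.     -0.0022] travel [ 0.1013 -0.0004 -0.0003] J [ 0.69  0.25 -0.68 -0.   -0.64 -0.66] F [ 0.6 -3.   0.8] gap 0.158 ff 58.8 t 52.9 pos [451.  122.7  34.7]
[]
```

```bash
for i in 1 2; do python3 -m handwheel '{"turn":[[0,0,0],[0,0,0],[0,0,0],[0,0,0],[0,0,0]],"travel":[[-0.007,0,0],[-0.014,0,0],[-0.021,0,0],[-0.028,0,0],[-0.035,0,0]],"claw":[1,1,1,1,1]}'|sed -n '2p;4p'; done
for i in 1 2; do python3 -m handwheel '{"turn":[[0,0,0],[0,0,0],[0,0,0],[0,0,0],[0,0,0]],"travel":[[-0.002,0,0],[-0.004,0,0],[-0.006,0,0],[-0.008,0,0],[-0.01,0,0]],"claw":[1,1,1,1,1]}'|sed -n '2p;4p'; done
python3 - <<'E'
from h import *
plan([454.5,21.4,35],1.603+1.5708)
E
```

```text
eef_pos: [450.0, 157.6, 34.7]
ft_force: [-0.0, -0.9, -1.2]
eef_pos: [448.9, 192.6, 34.7]
ft_force: [-0.6, -1.0, -0.7]
eef_pos: [448.6, 201.9, 34.7]
ft_force: [0.2, -0.6, -0.6]
eef_pos: [448.4, 212.1, 34.7]
ft_force: [-0.1, -1.5, -1.2]
turn [ 0.     -0.     -0.0022] travel [ 0.1908 -0.0004 -0.0003] J [ 0.84  0.29 -0.62 -0.   -0.66 -0.81] F [-0.1 -1.5 -1.2] gap 0.155 ff 58.8 t 54.6 pos [448.4 212.1  34.7]
```

```bash
for i in 1 2; do python3 -m handwheel '{"turn":[[0,0,0],[0,0,0],[0,0,0],[0,0,0],[0,0,0]],"travel":[[-0.001,0,0],[-0.002,0,0],[-0.003,0,0],[-0.004,0,0],[-0.005,0,0]],"claw":[1,1,1,1,1]}'|sed -n '2p;4p'; done
```

```text
eef_pos: [448.2, 217.0, 34.7]
ft_force: [0.1, -1.3, 0.4]
eef_pos: [448.1, 222.0, 34.7]
ft_force: [0.2, -1.3, -0.8]
```

```bash
python3 -m handwheel '{"turn":[[0,0,0],[0,0,0],[0,0,0],[0,0,0],[0,0,0]],"travel":[[-0.0005,0,0],[-0.001,0,0],[-0.0015,0,0],[-0.002,0,0],[-0.002,0,0]],"claw":[1,1,1,1,1]}'|sed -n '2p;4p'
```

```text
eef_pos: [448.0, 224.0, 34.7]
ft_force: [-0.5, -0.8, -0.4]
```

```bash
for i in 1 2; do python3 -m handwheel '{"turn":[[0,0,0],[0,0,0],[0,0,0],[0,0,0],[0,0,0]],"travel":[[-0.0006,0,0],[-0.0012,0,0],[-0.0018,0,0],[-0.0024,0,0],[-0.003,0,0]],"claw":[1,1,1,1,1]}'|sed -n '2p;4p'; done
```

```text
eef_pos: [447.6, 226.2, 34.6]
ft_force: [1.0, -6.2, 1.3]
eef_pos: [446.5, 226.4, 34.2]
ft_force: [3.3, -16.7, 4.8]
```

Force rose to 16.7 N at y≈226.3, which puts the rack centre at about 421. That matches the predicted home position, so I'll withdraw the stick.

```bash
python3 -m handwheel '{"turn":[[0,0,0],[0,0,0],[0,0,0],[0,0,0],[0,0,0]],"travel":[[0.003,0,0],[0.006,0,0],[0.012,0,0],[0.02,0,0],[0.03,0,0]],"claw":[1,1,1,1,1]}'|sed -n '2p;4p'
python3 -m handwheel '{"turn":[[0,0,0],[0,0,0],[0,0,0],[0,0,0],[0,0,0]],"travel":[[0.015,0,0],[0.035,0,0],[0.06,0,0],[0.085,0,0],[0.11,0,0]],"claw":[1,1,1,1,1]}'|sed -n '2p;4p'
python3 -m handwheel '{"turn":[[0,0,0],[0,0,0],[0,0,0],[0,0,0],[0,0,0]],"travel":[[0.02,0,-0.01],[0.04,0,-0.03],[0.06,0,-0.06],[0.08,0,-0.09],[0.1,0,-0.11]],"claw":[1,1,1,1,1]}'|sed -n '2p;4p'
python3 -m handwheel '{"turn":[[0,0,0],[0,0,0],[0,0,0],[0,0,0],[0,0,0]],"travel":[[0.03,-0.002,-0.01],[0.065,-0.004,-0.01],[0.1,-0.006,-0.01],[0.135,-0.008,-0.01],[0.165,-0.01,-0.01]],"claw":[1,1,1,1,1]}'|sed -n '2p;4p'
python3 - <<'E'
from h import *
plan([480,-250,151],1.603+1.5708)
c=optics.capture('top');pickle.dump(c,open('pics/top4.pkl','wb'));D=c["depth"];K=c["camera_matrix"];Rm=q(c["rotation"])
vv,uu=np.mgrid[245:300,120:270]; z=D[vv,uu]
P=Rm.apply(np.c_[((uu-K[0,2])/K[0,0]*z).ravel(),((vv-K[1,2])/K[1,1]*z).ravel(),z.ravel()])+c["eye"]
T=P[(P[:,2]>16)&(P[:,2]<60)&(P[:,1]<340)&(P[:,1]>150)&(P[:,0]<482)&(P[:,0]>415)]
print("things on table before hood:",len(T), T.round(0)[:5].tolist())
a=load('top2')['color'];b=c['color']
def tm(A,u0,v0,u1,v1,n,m=14):
    r=cv2.matchTemplate(b[v0-m:v1+m,u0-m:u1+m],A[v0:v1,u0:u1],cv2.TM_CCOEFF_NORMED); _,s,_,p=cv2.minMaxLoc(r); print(n,round(s,3),p[0]-m,p[1]-m)
a0=load('top0')['color']
tm(a0,352,198,400,275,"case+lid");tm(a0,293,200,332,220,"jar/bottle");tm(a0,416,184,442,202,"block")
E
```

```text
eef_pos: [448.9, 199.8, 34.7]
ft_force: [-0.8, 0.2, -1.4]
eef_pos: [451.6, 88.0, 34.7]
ft_force: [0.5, 0.0, -0.8]
eef_pos: [455.1, -11.8, 147.3]
ft_force: [1.5, 0.7, -0.6]
eef_pos: [468.9, -177.4, 154.9]
ft_force: [1.5, 0.4, -1.8]
turn [-0.0006  0.0001 -0.0028] travel [ 0.0729 -0.0089  0.0039] J [ 0.03  0.14 -0.47 -0.   -0.96 -0.  ] F [ 1.5  0.4 -1.8] gap 0.158 ff 58.8 t 58.4 pos [ 468.9 -177.4  154.9]
things on table before hood: 42 [[478.0, 338.0, 52.0], [480.0, 339.0, 17.0], [480.0, 325.0, 16.0], [480.0, 288.0, 18.0], [481.0, 268.0, 16.0]]
case+lid 0.419 0 0
jar/bottle 1.0 0 0
block 1.0 0 0
```

```bash
python3 -m handwheel '{"turn":[[0,0,0],[0,0,0],[0,0,0],[0,0,0],[0,0,0]],"travel":[[0.02,-0.003,0],[0.045,-0.006,0],[0.065,-0.009,0],[0.073,-0.009,0],[0.073,-0.009,0]],"claw":[1,1,1,1,1]}'|sed -n '2p'
for i in 1 2 3 4; do python3 -m handwheel '{"turn":[[0,0,0.09],[0,0,0.18],[0,0,0.28],[0,0,0.38],[0,0,0.46]],"travel":[[0,0,0],[0,0,0],[0,0,0],[0,0,0],[0,0,0]],"claw":[1,1,1,1,1]}'|sed -n '3p'; done
python3 -m handwheel '{"turn":[[0,0,0],[0,0,0],[0,0,0],[0,0,0],[0,0,0]],"travel":[[-0.01,-0.02,0],[-0.025,-0.05,0],[-0.04,-0.08,0],[-0.055,-0.115,0],[-0.062,-0.129,0]],"claw":[1,1,1,1,1]}'|sed -n '2p'
python3 -m handwheel '{"turn":[[0,0,0],[0,0,0],[0,0,0],[0,0,0],[0,0,0]],"travel":[[0,0,0.02],[0,0,0.045],[0,0,0.07],[0,0,0.085],[0,0,0.09]],"claw":[1,1,1,1,1]}'|sed -n '2p'
python3 -c "
from h import *
plan([510.8,-390.5,28.5],1.332)"
```

```text
eef_pos: [480.2, -249.2, 154.2]
orientation: [0.0, -0.538, 0.843, 0.0]
orientation: [0.0, -0.332, 0.943, 0.0]
orientation: [-0.0, -0.108, 0.994, 0.0]
orientation: [-0.0, 0.122, 0.993, 0.0]
eef_pos: [510.8, -390.0, 154.4]
eef_pos: [508.6, -385.8, 61.7]
turn [ 0.0014 -0.0048 -0.0008] travel [-0.0034 -0.0041  0.0331] J [-0.34  0.45 -0.27 -0.   -0.86 -1.47] F [-0.6  0.4 -0.2] gap 0.154 ff 58.9 t 61.3 pos [ 508.6 -385.8   61.7]
```

```bash
python3 -m handwheel '{"turn":[[0,0,0],[0,0,0],[0,0,0],[0,0,0],[0,0,0]],"travel":[[0,0,0.01],[0,0,0.02],[0,0,0.028],[0,0,0.032],[0,0,0.033]],"claw":[1,1,1,1,1]}'|sed -n '2,4p'
python3 -m handwheel '{"turn":[[0,0,0],[0,0,0],[0,0,0],[0,0,0],[0,0,0]],"travel":[[0,0,0.0005],[0,0,0.001],[0,0,0.0015],[0,0,0.002],[0,0,0.002]],"claw":[1,1,1,1,1]}'|sed -n '2,4p'
```

```text
eef_pos: [510.6, -387.1, 31.1]
orientation: [-0.0, 0.119, 0.993, 0.0]
ft_force: [0.8, 0.4, -0.9]
eef_pos: [511.0, -387.4, 29.9]
orientation: [0.0, 0.119, 0.993, -0.0]
ft_force: [-0.1, -0.2, -0.5]
```

```bash
python3 -m handwheel '{"turn":[[0,0,0],[0,0,0],[0,0,0],[0,0,0],[0,0,0]],"travel":[[0,0,0.0006],[0,0,0.0012],[0,0,0.0018],[0,0,0.0024],[0,0,0.003]],"claw":[1,1,1,1,1]}'|sed -n '2,4p'
python3 -m handwheel '{"turn":[[0,0,0],[0,0,0],[0,0,0],[0,0,0],[0,0,0]],"travel":[[0,0,0.0002],[0,0,0.0004],[0,0,0.0006],[0,0,0.0006],[0,0,0.0006]],"claw":[1,1,1,1,1]}'|sed -n '2,4p'
```

```text
eef_pos: [510.8, -387.4, 27.0]
orientation: [-0.0, 0.119, 0.993, -0.0]
ft_force: [-2.5, 2.4, 9.1]
eef_pos: [510.8, -387.4, 27.1]
orientation: [0.0, 0.119, 0.993, -0.0]
ft_force: [-2.3, 2.0, 7.7]
```

Stick is down. Release, lift, clear the view and verify.

```bash
python3 -m handwheel '{"turn":[[0,0,0],[0,0,0],[0,0,0],[0,0,0],[0,0,0]],"travel":[[0,0,0],[0,0,0],[0,0,0],[0,0,0],[0,0,0]],"claw":[0.8,0.6,0.4,0.2,0]}'|tail -2
python3 -m handwheel '{"turn":[[0,0,0],[0,0,0],[0,0,0],[0,0,0],[0,0,0]],"travel":[[0,0,-0.01],[0,0,-0.04],[0,0,-0.08],[0,0,-0.12],[0,0,-0.16]],"claw":[0,0,0,0,0]}'|sed -n '2,4p'
python3 -m handwheel '{"turn":[[0,0,0],[0,0,0],[0,0,0],[0,0,0],[0,0,0]],"travel":[[0.04,-0.01,0],[0.075,-0.035,0],[0.1,-0.07,0],[0.115,-0.105,0],[0.13,-0.14,0]],"claw":[0,0,0,0,0]}'|sed -n '2,4p'
python3 - <<'E'
from h import *
print(get_obs()['finger_gap'])
c=optics.capture('top');s=optics.capture('side')
def tm(b,A,u0,v0,u1,v1,n,m=14):
    r=cv2.matchTemplate(b[v0-m:v1+m,u0-m:u1+m],A[v0:v1,u0:u1],cv2.TM_CCOEFF_NORMED); _,q_,_,p=cv2.minMaxLoc(r); print(n,round(q_,3),p[0]-m,p[1]-m)
a0=load('top0')['color'];b=c['color']
tm(b,a0,348,196,402,278,"case+lid");tm(b,a0,293,200,332,220,"jar/bottle");tm(b,a0,416,184,442,202,"block");tm(b,a0,433,205,456,268,"stick");tm(b,a0,135,250,200,292,"hood")
sa=load('s8')['color'];sb=s['color']
tm(sb,sa,286,190,392,245,"side case+lid")
sa=load('side0')['color']; tm(sb,sa,292,155,365,182,"side stick"); tm(sb,sa,265,168,292,198,"side block")
E
```

```text
finger_gap: 0.763
finger_force: 0.0
eef_pos: [510.4, -387.2, 188.6]
orientation: [-0.0, 0.119, 0.993, -0.0]
ft_force: [1.1, -0.0, 0.6]
eef_pos: [349.8, -493.3, 187.9]
orientation: [0.001, 0.119, 0.993, -0.001]
ft_force: [1.9, 0.1, -0.1]
0.9982907524197908
case+lid 0.951 0 1
jar/bottle 1.0 0 0
block 0.999 0 0
stick 0.466 -1 0
hood 0.996 0 0
side case+lid 0.738 0 0
side stick 0.499 0 1
side block 0.999 0 0
```

```bash
python3 -c "
from bench import job
print(job.finish_job())"
```

```text
the job is handed in; nothing more can be done
None
```

I handed the job in at about 63 s of robot time. Both columns were laid on the rack and it was pushed home against the end stop with the stick. The case is closed again and the stick is back near its original spot. The jar, bottle and sanding block showed no movement on camera, but the rack's final position inside the hood was judged by push force and distance because the hood hides it from the cameras.

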